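# Sort a leatherworker's handful into trays and a flap box

## Task

Clear up the handful in front of you by kind: stand the two thread spools upright in the small two-bay tray, one in each bay in whichever order, lay the bone folder flat in the long tray, and put the round cake of wax flat in the box with the hinged flap. The flap has to be lifted to get in; leave it standing open, about upright. Do not shift or knock over the white dye bottle at the left of the trays.

Things in the scene. Friction and masses are not known exactly. Their poses are not given: they have to be found in the camera images.
- spool_tall_mid (a point): Tall brown thread spool, loose, standing upright on the bench: 72 mm high, end flanges 40 mm in diameter, straight waist 34 mm in diameter between them (from 12 to 56 mm above its foot). Point at its centre, 36 mm above its foot; its z axis is the spool's axis, up. About 70 g.
- spool_short_mid (a point): Shorter cream thread spool, loose, standing upright: 60 mm high, end flanges 40 mm in diameter, waist 34 mm in diameter (from 10 to 50 mm above its foot). Point at its centre, 30 mm above its foot; z axis up along the spool. About 70 g.
- folder_mid (a point): Bone folder, loose: a pale flat stick lying on the bench, 148 mm long (along its y axis), 24 mm wide (x) and 8 mm thick (z). Point at its centre, 4 mm above its underside. Take it across its width at the middle. About 20 g.
- wax_mid (a point): Yellow round cake of wax, loose, lying flat: 48 mm in diameter, 18 mm high. Point at its centre, 9 mm above its underside; z axis up. About 60 g.
- spool_tray: Two-bay tray, dark wood, fixed: outside 82 mm (x) by 146 mm (y) by 20 mm high; walls and floor 5 mm thick (inner floor 5 mm above the bench), a low divider (top 18 mm above the bench) along x at the middle makes two equal bays of 72 mm (x) by 65 mm (y), centred at y = +35.5 mm and y = -35.5 mm. Origin: centre of the underside, on the bench.
- tool_tray: Long open tray, dark wood, fixed: outside 100 mm (x) by 190 mm (y) by 20 mm high; walls and floor 5 mm thick, so the inside is 90 by 180 mm and the inner floor is 5 mm above the bench. Origin: centre of the underside, on the bench.
- flap_box: Dark wood box with a hinged flap over it, fixed: outside 125 mm (x) by 105 mm (y) by 42 mm high; walls and floor 5 mm thick, inside 115 by 95 mm, inner floor 5 mm above the bench. Origin: centre of the underside, on the bench. The flap (lighter wood, 6 mm thick) covers its whole mouth and is hinged along the box's x direction on the right-hand rim: hinge axis at y = -52.5 mm, z = 42.5 mm in the box's frame.
- flap (a joint): Opening angle of the box's flap in rad: 0 lying shut, grows as the tab side (+y) is lifted, 1.57 upright, stop at 1.9. It starts shut or a little ajar (up to 0.25). The hinge is stiff enough that the flap stays where it is left (about 0.5 N to 1 N at the tab moves it). The opened flap and its tab reach up to about 0.19 m above the bench: do not brush against it later.
- flap_tab (a point): Finger tab of the flap: a tongue 20 mm wide (along the box's x), 6 mm thick, standing out 44 mm past the flap's free (+y) edge, in the flap's plane, with a round end. The point is in the middle of its thickness and width, 27 mm past the flap's edge and 132 mm from the hinge axis; it moves with the flap. Its frame is the flap's: y points from the hinge to the tab, x along the hinge axis.
- bottle_mid (a point): White dye bottle with a black screw cap, loose, at the left of the trays, standing upright: body 43 mm in diameter, 83 mm high with the cap. Point at its centre, 41.5 mm above its foot. Not to be moved. The shade of a desk lamp hangs above it (x 0.48 to 0.63 m, y 0.22 to 0.39 m, from 0.49 m up), and a wall shelf hangs over the back of the bench (x beyond 0.64 m, from 0.57 m up): keep the arm low there.
There are look-alikes about, which are no part of the job. Leave any blue or orange look-alike of the part that bears spool_tall_mid alone.

How it is judged:
By the outcome, as a careful person would: the job done as asked, in the order asked, and still so for the second after the job is handed in, with the robot touching nothing.
It also fails if it takes over 120 s, if anything falls off the work surface, if the arm or the gripper's body presses on something with over 40 N, if the wrist force passes 120 N, or if a joint passes its speed limit or range.

## Robot

A 6-joint arm with a two-finger parallel gripper is mounted at the origin on a cart in front of the work surface, level with it; the furniture and walls round the work are solid. World frame = base frame: x ahead of the robot, y to its left, z up, the work surface at z = 0. Lengths are in m, angles in rad, forces in N, time in s.
With the tool pointing down it reaches from about 0.375 to 0.9 m from the base axis. Payload 3.1 kg.
Tool frame: the origin (TCP) lies at the very end of the fingers, on their centre line; the grasp point (between the pads) lies 19 mm behind it; z points along the fingers, y is the line along which they close (so a half turn about z gives the same grasp; the last joint's range is limited). The gripper opens to 85 mm and grips with 20 to 120 N. Pads are 22 mm wide; open, the fingers measure 114 mm over their backs; the gripper's body (76 mm by 85 mm) begins 54 mm behind the grasp point. The pads swing forward as they close: fully open they stand 13 mm farther back than shut.
Start: joints at [0.967, 0.527, 1.433, -0, 1.181, -0.178], TCP at [0.258, 0.569, 0.192] pointing down, gripper open.
Joint ranges: [-3.08, 3.08], [-0.75, 2.2], [0.22, 2.44], [-1.43, 4.57], [0, 2.65], [-2.85, 2.85]. Speed limits (rad/s): [2.79, 2.79, 3.14, 3.14, 3.14, 3.14].

## Interface

Orientations are given as a unit quaternion [w, x, y, z].
In Python, from rig import bot gives the robot as it stands.
- The arm moves only by the tool apply_moves, never from a script. Its arguments are lists of equal length, an entry for each row: "rot": the turn, a rotation vector about the tool's x, y, z in degrees, a list of three; "travel": the shift along the tool's x, y, z in mm, a list of three; "hand": the closure, from 0 (fully open) to 1 (shut). In form: {"rot": [[wx, wy, wz], ...], "travel": [[x, y, z], ...], "hand": [hand, ...]}. A call has 1 to 20 rows; each row shifts and turns the commanded pose from where the row before left it, along the tool's axes as they then stand; what a row does not reach is not made up. A row lasts 1/10 s, in which the tool goes at most 50 mm and 8.59 degrees, less where a joint would pass 70% of its speed; a pose out of reach is approached as far as the arm can. A call is refused whole if a number of a shift passes 50 or a number of a turn 8.59, either way. A call with a gripper value outside its range is refused whole. The fingers move at their own pace and stop on an object; "force" is the grip in N (left out, the last holds). Time passes only in rows, so rows that do not move let the fingers close. It gives the time, the measured TCP pose, the force, the opening and the grip force at its end, in the units of the state.
- bot.observe(): the state, without advancing time (a new reading comes with each control period).
- bot.grab_frame(name): name is "scene" or "top" or "wrist"; returns the picture (480x640x3 uint8, blue, green, red); there is no depth.
- bot.camera_params(name): a dict with "intrinsics" (3x3 intrinsics, pixels), "rvec" (rotation vector, rad) and "tvec" (3), from world to camera coordinates, as OpenCV has them. Camera axes: x right, y down, z forward; pixel columns grow to the right and rows downward; lengths in m; the calibration is good to about 2 mm. A picture is of the moment at which its call begins: read the wrist's pose just before it. camera_params takes no time and is no camera call; for the wrist camera it gives the pose at the moment of the call.
- bot.close_job(): hands the job in; it is judged then, once.
The state is a dict: "t": time; "joints": joint angles; "dq": joint speeds; "joint_torque": joint torques, N m; "eef_pos": TCP position; "tool_rot": TCP orientation; "force": force on the tool from outside, world axes, zero at the start; "ft_torque": the same for the moment, N m; "gripper_width": finger opening in m; "grasp_force": force on a finger pad.
Only numpy, scipy, OpenCV 4.12 (cv2) and the standard library are available. Lean on these libraries where they do the work, as an engineer would, in place of code of your own. Each camera call takes 0.05 s, during which the arm holds its last target. There are 200 camera calls.

## Working session

There is one attempt and no reset: what is moved stays moved. The work goes in short steps, Python scripts to look and compute and a tool call to move; the robot and the scene stay as the last step left them, time stands still between calls to the robot, and variables do not carry over. Pictures are saved under pics/ and viewed, at most 14 in all, crops included, and the job is handed in when it is done.

Besides the shell and the picture viewer there is one more tool, called after "Request:" by a JSON object that holds its "op" and its "data", one argument or row to a line. apply_moves: Moves the arm, as the interface text tells. Its arguments: {"type":"object","properties":{"rot":{"type":"array"},"travel":{"type":"array"},"hand":{"type":"array"},"force":{"type":"number"}},"required":["rot","travel","hand"]}

```bash
ls; mkdir -p pics; python3 - <<'E'
from rig import bot
import cv2
print(bot.observe())
for n in("top","scene"):
    cv2.imwrite(f"pics/{n}0.png",bot.grab_frame(n)); print(n,bot.camera_params(n))
E
```

```text
pics
{'t': 0.0, 'joints': array([ 9.66481359e-01,  5.28462004e-01,  1.43395180e+00,  2.23322298e-05,
        1.18140449e+00, -1.78486451e-01]), 'dq': array([ 3.79034738e-04,  9.21454073e-04, -2.17281076e-04,  2.43220744e-04,
        2.63843935e-05, -2.23976286e-03]), 'joint_torque': array([ 8.80711068e-04, -4.42342079e+01, -1.78030193e+01, -1.29026248e-04,
        8.46829615e-03, -9.92981697e-07]), 'eef_pos': array([0.25765189, 0.56850996, 0.19052055]), 'tool_rot': array([-4.34067333e-04,  2.11313269e-01,  9.77417753e-01, -1.02472503e-03]), 'force': array([-0.83609906, -0.31437753,  0.06326949]), 'ft_torque': array([ 0.0206272 ,  0.00544884, -0.01293698]), 'grasp_force': 0.0, 'gripper_width': 0.08562840130034655}
top {'intrinsics': array([[583.79195117,   0.        , 327.85605275],
       [  0.        , 583.79195117, 239.24725195],
       [  0.        ,   0.        ,   1.        ]]), 'rvec': array([ 2.14080372, -2.15184412,  0.18137327]), 'tvec': array([-0.08703086,  0.5120456 ,  1.64248619])}
scene {'intrinsics': array([[599.56711931,   0.        , 314.23365557],
       [  0.        , 599.56711931, 231.07607816],
       [  0.        ,   0.        ,   1.        ]]), 'rvec': array([ 2.11260325, -0.99103398,  0.44579397]), 'tvec': array([-0.39656426,  0.28274707,  1.13443566])}
```

View pics/top0.png

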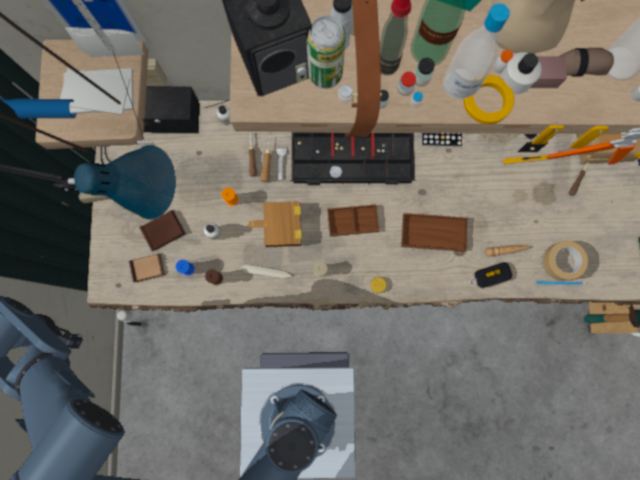

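View pics/scene0.png

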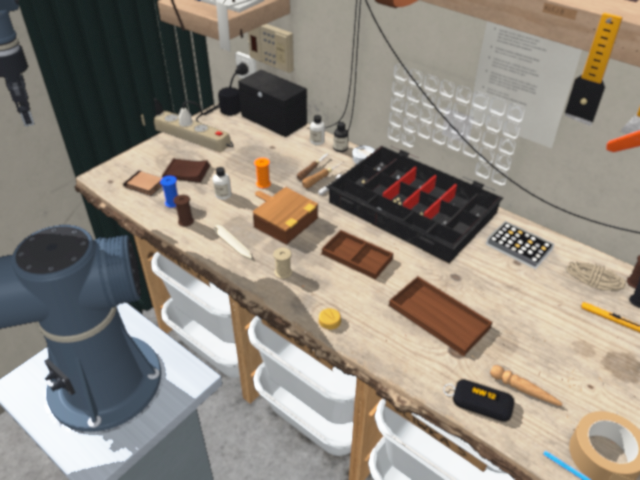

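Candidates in the top view: the tall spool is the brown one at (214,277). Its look-alikes are blue at (185,267) and orange at (229,196), both to be left alone. The cream spool is at (320,270), the folder at (267,271) and the wax at (378,285). The bottle is at (211,231), with another white bottle at (223,113). The flap box is at (283,224) with its tab at (256,223). The spool tray is at (353,220) and the tool tray at (434,232). The small brown trays on the left, at (162,230) and (146,267), are decoys.

```bash
cat > h.py <<'E'
import cv2, numpy as np
from rig import bot
from scipy.spatial.transform import Rotation as R
def cam(n):
    p=bot.camera_params(n); M=cv2.Rodrigues(np.array(p["rvec"]))[0]; return p["intrinsics"],M,np.array(p["tvec"]).ravel()
def ray(c,uv):
    K,M,t=c; d=M.T@np.linalg.inv(K)@np.array([uv[0],uv[1],1.]); return -M.T@t,d
def plane(c,uv,z):
    o,d=ray(c,uv); return o+d*(z-o[2])/d[2]
def tri(c1,u1,c2,u2):
    o1,d1=ray(c1,u1);o2,d2=ray(c2,u2); s=np.linalg.lstsq(np.c_[d1,-d2],o2-o1,rcond=None)[0]
    a,b=o1+s[0]*d1,o2+s[1]*d2; return (a+b)/2,np.linalg.norm(a-b)
def proj(c,P):
    K,M,t=c; q=K@(M@np.array(P)+t); return q[:2]/q[2]
def tool():
    s=bot.observe(); q=s["tool_rot"]; return s,R.from_quat([q[1],q[2],q[3],q[0]])
def go(target,yaw=None):
    """tool-frame travel (mm) and turn about tool z (deg) so that tool y lies at world yaw (deg, mod 180)"""
    s,r=tool(); d=r.inv().apply(np.array(target)-s["eef_pos"])*1000
    y=r.apply([0,1,0]); cur=np.degrees(np.arctan2(y[1],y[0])); tilt=np.degrees(np.arccos(-r.apply([0,0,1])[2]))
    out=dict(pos=s["eef_pos"].round(4),cur_yaw=round(cur,1),tilt=round(tilt,2),travel=d.round(1),j6=s["joints"][5].round(2),t=round(s["t"],2))
    if yaw is not None: out["rotz"]=round(-((yaw-cur+90)%180-90),1)
    return out
def blob(img,lo,hi,box):
    u0,v0,u1,v1=box; m=np.zeros(img.shape[:2],np.uint8)
    m[v0:v1,u0:u1]=cv2.inRange(cv2.cvtColor(img,cv2.COLOR_BGR2HSV),lo,hi)[v0:v1,u0:u1]
    cs=cv2.findContours(m,cv2.RETR_EXTERNAL,cv2.CHAIN_APPROX_NONE)[0]
    return max(cs,key=cv2.contourArea)
E
python3 - <<'E'
from h import *
c=cam("top"); s=cam("scene")
for n,uv,z in [("tall",(214,278),.072),("short",(320,269),.06),("folder",(267,271),.008),("folA",(243,266),.008),("folB",(291,276),.008),("wax",(378,285),.018),("stray",(353,220),.02),("ttray",(434,232),.02),("box",(283,224),.045),("tab",(256,223),.045),("bottle",(211,231),.083),("orange",(229,196),.072),("blue",(185,267),.072)]:
    print(n,plane(c,uv,z).round(3))
for n,u,v in [("short",(320,269),(283,252)),("tall",(214,276),(183,198)),("orange",(229,194),(263,161))]: print(n,tri(c,u,s,v))
a=cv2.imread("pics/top0.png")[180:310,120:480]; b=cv2.imread("pics/scene0.png")[150:350,120:500]
a=cv2.resize(a,(760,274),interpolation=2); b=cv2.resize(b,(608,320),interpolation=2)
k=np.zeros((594,760,3),np.uint8); k[:274]=a; k[274:,:608]=b; cv2.imwrite("pics/crop0.png",k)
E
```

```text
tall [0.398 0.229 0.072]
short [ 0.424 -0.067  0.06 ]
folder [0.424 0.088 0.008]
folA [0.439 0.158 0.008]
folB [0.409 0.018 0.008]
wax [ 0.381 -0.234  0.018]
stray [ 0.572 -0.164  0.02 ]
ttray [ 0.535 -0.401  0.02 ]
box [0.556 0.04  0.045]
tab [0.559 0.117 0.045]
bottle [0.53  0.239 0.083]
orange [0.633 0.192 0.072]
blue [0.43  0.311 0.072]
short (array([ 0.42553021, -0.06901081,  0.06592939]), np.float64(0.007021040557526424))
tall (array([0.40417628, 0.22744344, 0.07978341]), np.float64(0.002156610506051948))
orange (array([0.63904355, 0.19024981, 0.07706193]), np.float64(0.0041363982927824896))
```

View pics/crop0.png

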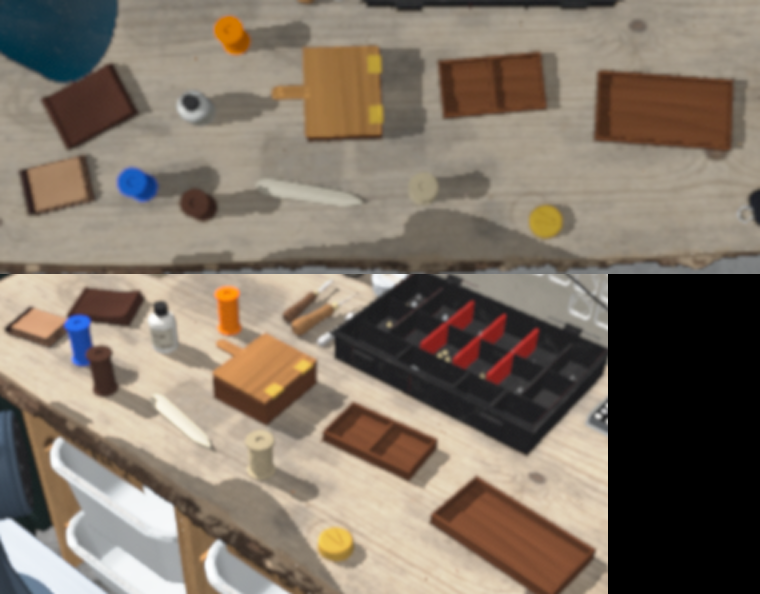

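```bash
python3 - <<'E'
from h import *
c=cam("top"); im=cv2.imread("pics/top0.png")
for n,box,z,lo,hi in [("stray",(320,197,388,245),.02,(0,90,20),(20,255,140)),("ttray",(395,205,475,258),.02,(0,90,20),(20,255,140)),("box",(262,195,305,255),.045,(8,90,100),(30,255,255)),("tab",(240,212,263,236),.045,(8,80,100),(30,255,255))]:
    k=blob(im,lo,hi,box); P=np.array([plane(c,p[0],z)[:2] for p in k]).astype(np.float32)
    print(n,cv2.contourArea(k),[np.round(x,3) for x in cv2.minAreaRect(P)])
print(go((.40,.229,.25),-21))
E
```

```text
stray 1259.0 [array([ 0.572, -0.164]), array([0.081, 0.144]), np.float64(5.028)]
ttray 2061.0 [array([ 0.535, -0.402]), array([0.19 , 0.102]), np.float64(85.311)]
box 1532.0 [array([0.558, 0.044]), array([0.126, 0.112]), np.float64(0.058)]
tab 82.0 [array([0.558, 0.12 ]), array([0.021, 0.04 ]), np.float64(0.65)]
{'pos': array([0.2577, 0.5686, 0.1907]), 'cur_yaw': np.float64(65.6), 'tilt': np.float64(0.11), 'travel': array([-269.8, -250.6,  -59. ]), 'j6': np.float64(-0.18), 't': 0.1, 'rotz': np.float64(86.6)}
```

Request:
{"op": "apply_moves", "data": {
  "rot": [
    [0,0,0],
    [0,0,0],
    [0,0,0],
    [0,0,0],
    [0,0,0],
    [0,0,0],
    [0,0,0],
    [0,0,0],
    [0,0,0],
    [0,0,7.9],
    [0,0,7.9],
    [0,0,7.9],
    [0,0,7.9],
    [0,0,7.9],
    [0,0,7.9],
    [0,0,7.9],
    [0,0,7.9],
    [0,0,7.9],
    [0,0,7.9],
    [0,0,7.9]
  ],
  "travel": [
    [-30,-28,-6.5],
    [-30,-28,-6.5],
    [-30,-28,-6.5],
    [-30,-28,-6.5],
    [-30,-28,-6.5],
    [-30,-28,-6.5],
    [-30,-28,-6.5],
    [-30,-28,-6.5],
    [-30,-27,-7],
    [0,0,0],
    [0,0,0],
    [0,0,0],
    [0,0,0],
    [0,0,0],
    [0,0,0],
    [0,0,0],
    [0,0,0],
    [0,0,0],
    [0,0,0],
    [0,0,0]
  ],
  "hand": [0,0,0,0,0,0,0,0,0,0,0,0,0,0,0,0,0,0,0,0],
  "force": 40
}}

```text
t: 2.1
eef_pos: [0.3999, 0.2289, 0.2502]
tool_rot: [-0.0, 0.827, 0.562, -0.0]
force: [-0.1, -0.7, 0.9]
gripper_width: 0.0856
grasp_force: 0.0
```

```bash
python3 - <<'E'
from h import *
print(go((.40,.229,.25),-21)); c=cam("wrist"); im=bot.grab_frame("wrist"); cv2.imwrite("pics/w1.png",im)
print(c[1].round(2),(-c[1].T@c[2]).round(3)); print(proj(c,(.4,.229,.072)),proj(c,(.43,.311,.072)))
E
```

```text
{'pos': array([0.3999, 0.2289, 0.2502]), 'cur_yaw': np.float64(-21.6), 'tilt': np.float64(0.06), 'travel': array([0.1, 0.1, 0.2]), 'j6': np.float64(0.65), 't': 2.1, 'rotz': np.float64(-0.6)}
[[ 0.93 -0.37 -0.  ]
 [-0.36 -0.9   0.27]
 [-0.1  -0.25 -0.96]] [0.426 0.292 0.433]
[316.63213143 215.16800836] [314.1666562  125.02392029]
```

View pics/w1.png

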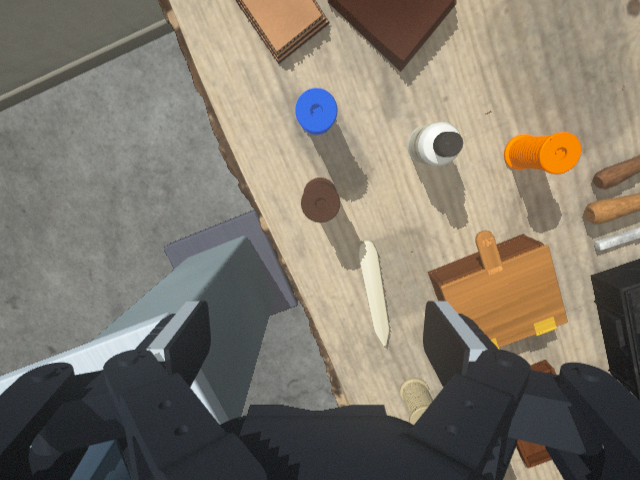

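The view shows the brown spool at (320,200), clearly apart from blue at (316,111) and orange at (557,153). The folder is at (375,293), the bottle at (440,145) and the tab at (487,250).

```bash
python3 - <<'E'
from h import *
c=cam("wrist"); im=cv2.imread("pics/w1.png")
def ctr(k): (x,y),(w,h),a=cv2.minAreaRect(k); return (x,y),(w,h),a
k=blob(im,(0,40,10),(20,255,95),(290,165,350,230)); r=ctr(k); print("tall",cv2.boundingRect(k),r,plane(c,r[0],.038).round(4))
k=blob(im,(15,10,170),(35,70,255),(350,235,400,350)); r=ctr(k); P=np.array([plane(c,p[0],.008)[:2] for p in k],np.float32); print("folder",cv2.boundingRect(k),cv2.minAreaRect(P), P.mean(0))
print(go((.40,.229,.25),-21))
k=cv2.resize(im[150:420,280:560],None,fx=2,fy=2,interpolation=2);cv2.imwrite("pics/c1.png",k)
E
```

```text
tall (314, 197, 12, 12) ((318.7345275878906, 201.48231506347656), (7.5257673263549805, 12.699732780456543), 48.8140754699707) [0.4054 0.2364 0.038 ]
folder (350, 235, 50, 115) ((0.4270242750644684, 0.09418521076440811), (0.15810410678386688, 0.0653742328286171), 69.58108520507812) [0.43086973 0.09146385]
{'pos': array([0.3999, 0.229 , 0.2502]), 'cur_yaw': np.float64(-21.8), 'tilt': np.float64(0.06), 'travel': array([0.1, 0.1, 0.2]), 'j6': np.float64(0.66), 't': 2.15, 'rotz': np.float64(-0.8)}
```

View pics/c1.png

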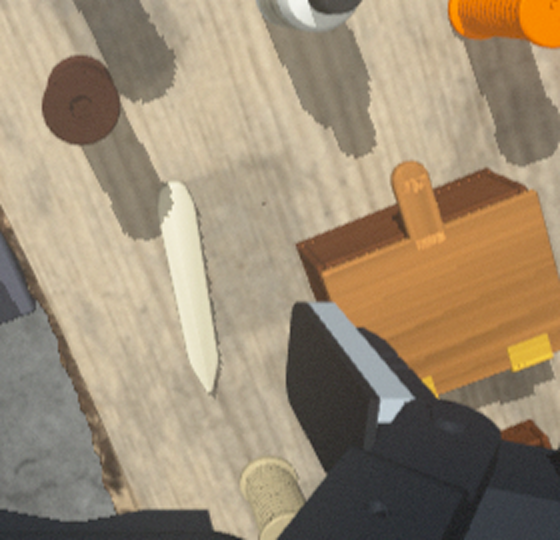

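```bash
python3 - <<'E'
from h import *
c=cam("wrist")
a=plane(c,(320,204),.072);b=plane(c,(320.5,200.3),.038); print(a.round(4),b.round(4))
A=plane(c,(368.5,241),.006);B=plane(c,(385.5,346.5),.006); print("folder",A,B,(A+B)/2,np.linalg.norm(A-B),np.degrees(np.arctan2(*(A-B)[1::-1])))
t=(a+b)/2; print(go((t[0],t[1],.021),-21))
for n,uv,z in [("bottle",(440,145),.05),("tabend",(484,233),.045),("tabbase",(494,270),.045)]: print(n,plane(c,uv,z).round(3))
E
```

```text
[0.4074 0.2384 0.072 ] [0.4077 0.2369 0.038 ]
folder [0.44251125 0.16378837 0.006     ] [0.41451821 0.01765516 0.006     ] [0.42851473 0.09072177 0.006     ] 0.14879020565388487 79.15587832719842
{'pos': array([0.3999, 0.229 , 0.2502]), 'cur_yaw': np.float64(-21.8), 'tilt': np.float64(0.06), 'travel': array([ 11. ,   4.1, 229.2]), 'j6': np.float64(0.66), 't': 2.15, 'rotz': np.float64(-0.8)}
bottle [0.543 0.246 0.05 ]
tabend [0.563 0.137 0.045]
tabbase [0.563 0.09  0.045]
```

Request:
{"op": "apply_moves", "data": {
  "rot": [
    [0,0,0],
    [0,0,0],
    [0,0,0],
    [0,0,0]
  ],
  "travel": [
    [3,1,30],
    [3,1,30],
    [3,1,30],
    [0,0,20]
  ],
  "hand": [0,0,0,0]
}}

```text
t: 2.55
eef_pos: [0.4055, 0.2362, 0.1386]
tool_rot: [-0.0, 0.825, 0.565, -0.001]
force: [0.5, 0.7, -0.3]
gripper_width: 0.0851
grasp_force: 0.0
```

```bash
python3 - <<'E'
from h import *
c=cam("wrist"); im=bot.grab_frame("wrist"); cv2.imwrite("pics/w2.png",im)
print(go((.4075,.2375,.021),-21))
for z in (.072,.038,0): print(proj(c,(.4075,.2375,z)).round(1))
print(proj(c,bot.observe()["eef_pos"]))
E
```

```text
{'pos': array([0.4035, 0.2355, 0.1364]), 'cur_yaw': np.float64(-21.2), 'tilt': np.float64(0.46), 'travel': array([  3.9,   3.7, 115.3]), 'j6': np.float64(0.66), 't': 2.6, 'rotz': np.float64(-0.2)}
[318.4 241.6]
[318.3 230.8]
[318.2 221.2]
[313.25125801 277.8456306 ]
```

View pics/w2.png

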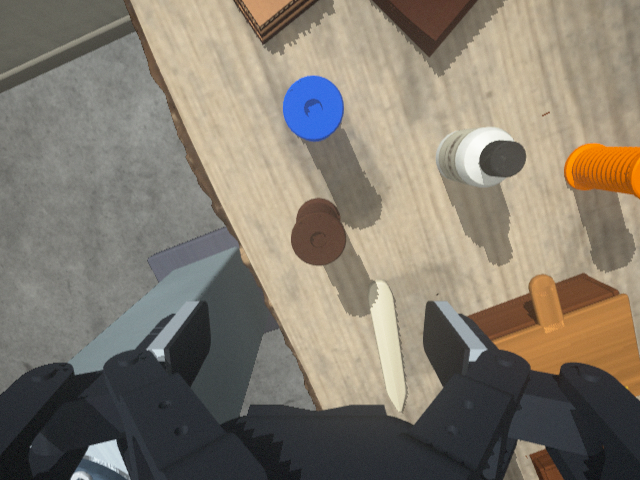

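The brown spool's top disc is at (318,238), within 4 px of the prediction, and the fingers straddle its line. Descending to grip.

Request:
{"op": "apply_moves", "data": {
  "rot": [
    [0,0,0],
    [0,0,0],
    [0,0,0],
    [0,0,0],
    [0,0,0],
    [0,0,0],
    [0,0,0],
    [0,0,0],
    [0,0,0],
    [0,0,0],
    [0,0,0]
  ],
  "travel": [
    [3.4,0.6,20],
    [0,0,25],
    [0,0,25],
    [0,0,25],
    [0,0,15],
    [0,0,9],
    [0,0,0],
    [0,0,0],
    [0,0,0],
    [0,0,0],
    [0,0,0]
  ],
  "hand": [0,0,0,0,0,0,1,1,1,1,1],
  "force": 40
}}

```text
t: 3.7
eef_pos: [0.409, 0.2396, 0.0228]
tool_rot: [0.0, 0.826, 0.564, 0.001]
force: [-0.8, -0.5, 5.6]
gripper_width: 0.036
grasp_force: 39.5
```

Request:
{"op": "apply_moves", "data": {
  "rot": [
    [0,0,0],
    [0,0,0],
    [0,0,0],
    [0,0,0],
    [0,0,0],
    [0,0,0]
  ],
  "travel": [
    [0,0,-15],
    [0,0,-35],
    [0,0,-45],
    [0,0,-45],
    [0,0,-40],
    [0,0,0]
  ],
  "hand": [1,1,1,1,1,1]
}}

```text
t: 4.3
eef_pos: [0.4122, 0.2407, 0.2073]
tool_rot: [0.002, 0.825, 0.564, 0.007]
force: [0.6, -0.2, -0.9]
gripper_width: 0.0361
grasp_force: 40.3
```

```bash
python3 - <<'E'
from h import *
print(go((.50,-.10,.20),5)); print(bot.observe()["gripper_width"])
E
```

```text
{'pos': array([0.4122, 0.2407, 0.2073]), 'cur_yaw': np.float64(-21.3), 'tilt': np.float64(0.79), 'travel': array([-285.7,  205.4,    7.1]), 'j6': np.float64(0.67), 't': 4.3, 'rotz': np.float64(-26.3)}
0.036144686487128166
```

Request:
{"op": "apply_moves", "data": {
  "rot": [
    [0,0,0],
    [0,0,0],
    [0,0,0],
    [0,0,0],
    [0,0,0],
    [0,0,0],
    [0,0,0],
    [0,0,0],
    [0,0,0],
    [0,0,0],
    [0,0,0],
    [0,0,0],
    [0,0,-6.6],
    [0,0,-6.6],
    [0,0,-6.6],
    [0,0,-6.5],
    [0,0,0],
    [0,0,0]
  ],
  "travel": [
    [-31,26,-1],
    [-31,26,-1],
    [-31,26,-1],
    [-31,26,-1],
    [-31,26,-1],
    [-31,26,-1],
    [-31,26,-1],
    [-31,26,-1],
    [-31,26,-1],
    [-31,26,-1],
    [-31,26,-1],
    [-31,26,-1],
    [0,0,0],
    [0,0,0],
    [0,0,0],
    [0,0,0],
    [0,0,0],
    [0,0,0]
  ],
  "hand": [1,1,1,1,1,1,1,1,1,1,1,1,1,1,1,1,1,1]
}}

```text
t: 6.1
eef_pos: [0.5632, -0.2202, 0.2127]
tool_rot: [-0.001, 0.676, 0.737, -0.0]
force: [-0.3, 0.3, -0.3]
gripper_width: 0.0359
grasp_force: 40.3
```

```bash
python3 - <<'E'
from h import *
c=cam("wrist"); im=bot.grab_frame("wrist"); cv2.imwrite("pics/w3.png",im)
print(go((.575,-.199,.026),5), bot.observe()["gripper_width"])
for p in [(.572,-.164,.02),(.569,-.129,.02),(.575,-.199,.02)]: print(proj(c,p).round(1))
np.savez("w3.npz",K=c[0],M=c[1],t=c[2])
E
```

```text
{'pos': array([ 0.5634, -0.2203,  0.2129]), 'cur_yaw': np.float64(4.9), 'tilt': np.float64(0.07), 'travel': array([ 20.1,  13.6, 186.9]), 'j6': np.float64(-0.64), 't': 6.15, 'rotz': np.float64(-0.1)} 0.03570938472952688
[329.5 159.2]
[329.8 122.8]
[329.2 193.8]
```

View pics/w3.png

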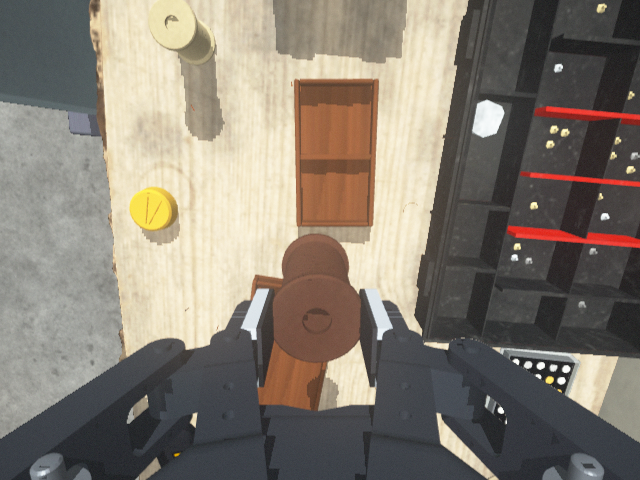

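The spool is held upright at (318,300). The spool tray's rim corners are (295,80), (378,80), (374,226) and (297,226), the wax top is at (154,208), and the cream spool's top is at (173,25).

```bash
python3 - <<'E'
from h import *
d=np.load("w3.npz"); c=(d["K"],d["M"],d["t"])
P=[plane(c,p,.02) for p in [(295,80),(378,80),(374,226),(297,226)]]; m=sum(P)/4
print(np.round(P,4),m.round(4),"sizes",np.linalg.norm(P[0]-P[1]),np.linalg.norm(P[1]-P[2]))
v=(P[0]+P[1]-P[2]-P[3])[:2]; v/=np.linalg.norm(v); print("ang",np.degrees(np.arctan2(v[1],v[0]))-90)
print("div",plane(c,(336,158),.018))
for s in (1,-1): print("bay",s,(m[:2]+s*.0355*v).round(4))
print("wax",plane(c,(154,207),.018),"cream",plane(c,(173,25),.06))
b=m[:2]-.0355*v; print(go((b[0],b[1],.026),np.degrees(np.arctan2(v[1],v[0]))-90))
E
```

```text
[[ 0.5319 -0.0929  0.02  ]
 [ 0.6115 -0.0862  0.02  ]
 [ 0.6259 -0.2292  0.02  ]
 [ 0.5439 -0.2362  0.02  ]] [ 0.5783 -0.1611  0.02  ] sizes 0.07991432960180539 0.1437011123136162
ang 5.269703303392845
div [ 0.57854737 -0.16232438  0.018     ]
bay 1 [ 0.575  -0.1258]
bay -1 [ 0.5816 -0.1965]
wax [ 0.39121467 -0.22892657  0.018     ] cream [ 0.43090355 -0.06585136  0.06      ]
{'pos': array([ 0.5634, -0.2203,  0.2129]), 'cur_yaw': np.float64(4.9), 'tilt': np.float64(0.07), 'travel': array([ 22.1,  20.3, 186.9]), 'j6': np.float64(-0.64), 't': 6.15, 'rotz': np.float64(-0.4)}
```

Request:
{"op": "apply_moves", "data": {
  "rot": [
    [0,0,0],
    [0,0,0],
    [0,0,0],
    [0,0,0],
    [0,0,0],
    [0,0,0],
    [0,0,0],
    [0,0,0],
    [0,0,0],
    [0,0,0],
    [0,0,0]
  ],
  "travel": [
    [22,19,0],
    [0,0,35],
    [0,0,35],
    [0,0,35],
    [0,0,30],
    [0,0,20],
    [0,0,15],
    [0,0,8],
    [0,0,4],
    [0,0,2],
    [0,0,0]
  ],
  "hand": [1,1,1,1,1,1,1,1,1,1,1]
}}

```text
t: 7.25
eef_pos: [0.5814, -0.1973, 0.0302]
tool_rot: [0.001, 0.676, 0.737, 0.0]
force: [0.3, -0.2, -0.8]
gripper_width: 0.0363
grasp_force: 40.3
```

Request:
{"op": "apply_moves", "data": {
  "rot": [
    [0,0,0],
    [0,0,0],
    [0,0,0]
  ],
  "travel": [
    [0,0,2],
    [0,0,1],
    [0,0,0]
  ],
  "hand": [1,1,1]
}}

```text
t: 7.55
eef_pos: [0.5815, -0.1975, 0.0279]
tool_rot: [0.001, 0.676, 0.737, 0.0]
force: [-0.8, -0.2, 4.8]
gripper_width: 0.0354
grasp_force: 40.7
```

Request:
{"op": "apply_moves", "data": {
  "rot": [
    [0,0,0],
    [0,0,0],
    [0,0,0],
    [0,0,0],
    [0,0,0],
    [0,0,0],
    [0,0,0],
    [0,0,0],
    [0,0,0]
  ],
  "travel": [
    [0,0,0],
    [0,0,0],
    [0,0,0],
    [0,0,0],
    [0,0,-15],
    [0,0,-35],
    [0,0,-40],
    [0,0,-40],
    [0,0,0]
  ],
  "hand": [0.7,0.5,0.2,0,0,0,0,0,0]
}}

```text
t: 8.45
eef_pos: [0.5851, -0.1992, 0.1639]
tool_rot: [0.007, 0.675, 0.737, 0.002]
force: [0.3, -0.3, 0.5]
gripper_width: 0.0856
grasp_force: 0.0
```

```bash
python3 - <<'E'
from h import *
print(go((.43,-.09,.18),5))
E
```

```text
{'pos': array([ 0.5851, -0.1992,  0.1639]), 'cur_yaw': np.float64(5.0), 'tilt': np.float64(0.81), 'travel': array([ 122.2, -144.8,  -18.8]), 'j6': np.float64(-0.6), 't': 8.45, 'rotz': np.float64(0.0)}
```

Request:
{"op": "apply_moves", "data": {
  "rot": [
    [0,0,0],
    [0,0,0],
    [0,0,0],
    [0,0,0],
    [0,0,0],
    [0,0,0],
    [0,0,0]
  ],
  "travel": [
    [29,-28,0],
    [29,-28,0],
    [29,-28,0],
    [29,-28,0],
    [28,-28,0],
    [0,0,0],
    [0,0,0]
  ],
  "hand": [0,0,0,0,0,0,0]
}}

```text
t: 9.15
eef_pos: [0.4284, -0.0653, 0.1569]
tool_rot: [0.0, 0.675, 0.738, 0.0]
force: [0.6, 0.0, 0.6]
gripper_width: 0.085
grasp_force: 0.0
```

```bash
python3 - <<'E'
from h import *
c=cam("wrist"); im=bot.grab_frame("wrist"); cv2.imwrite("pics/w4.png",im)
print(go((.431,-.066,.019),5))
for p in [(.431,-.066,.06),(.431,-.066,0),(.4285,.0907,.008)]: print(proj(c,p).round(1))
np.savez("w4.npz",K=c[0],M=c[1],t=c[2])
E
```

```text
{'pos': array([ 0.4297, -0.0662,  0.157 ]), 'cur_yaw': np.float64(5.0), 'tilt': np.float64(0.13), 'travel': array([  0.2,   1. , 138. ]), 'j6': np.float64(-0.5), 't': 9.2, 'rotz': np.float64(0.0)}
[319.  235.2]
[318.5 220.3]
[332.5  36.2]
```

View pics/w4.png

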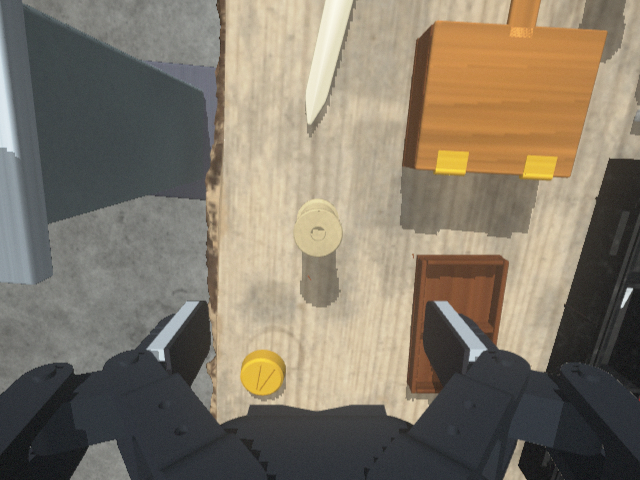

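The cream spool's top is at (318,232), agreeing with the estimate (319,235), so I'm descending to grip.

Request:
{"op": "apply_moves", "data": {
  "rot": [
    [0,0,0],
    [0,0,0],
    [0,0,0],
    [0,0,0],
    [0,0,0],
    [0,0,0],
    [0,0,0],
    [0,0,0],
    [0,0,0],
    [0,0,0],
    [0,0,0],
    [0,0,0]
  ],
  "travel": [
    [1.5,1,20],
    [0,0,35],
    [0,0,35],
    [0,0,25],
    [0,0,15],
    [0,0,7],
    [0,0,0],
    [0,0,0],
    [0,0,0],
    [0,0,0],
    [0,0,0],
    [0,0,0]
  ],
  "hand": [0,0,0,0,0,0,0,1,1,1,1,1]
}}

```text
t: 10.4
eef_pos: [0.425, -0.0633, 0.0209]
tool_rot: [-0.004, 0.674, 0.738, -0.002]
force: [-16.4, -7.2, 39.0]
gripper_width: 0.0125
grasp_force: 19.9
```

```bash
python3 - <<'E'
from h import *
c=cam("wrist"); im=bot.grab_frame("wrist"); sc=bot.grab_frame("scene"); print({k:np.round(v,3) for k,v in bot.observe().items() if k in("eef_pos","force","gripper_width","grasp_force")})
k=np.zeros((600,800,3),np.uint8); k[:360,:480]=cv2.resize(im,(480,360)); k[:400,480:]=cv2.resize(sc[170:370,200:360],(320,400))
cv2.imwrite("pics/w5.png",k)
E
```

```text
{'eef_pos': array([ 0.421, -0.062,  0.022]), 'force': array([-16.53 ,  -6.282,  40.807]), 'grasp_force': np.float64(19.865), 'gripper_width': np.float64(0.0)}
```

View pics/w5.png

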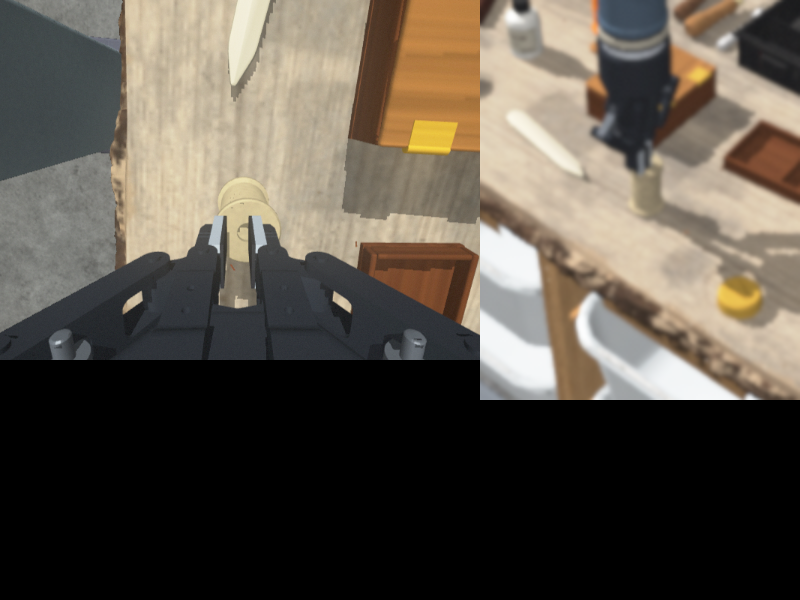

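```bash
python3 - <<'E'
from h import *
c=cam("wrist"); print("top",plane(c,(332,290),.06).round(4),"foot edge far",plane(c,(323,238),.0).round(4), "cam",(-c[1].T@c[2]).round(3))
s,r=tool(); print("axes",r.as_matrix().round(3)); 
e=s["eef_pos"]; print("tcp px",proj(c,e), "expected free tip")
sc=cam("scene"); print("scene tcp",proj(sc,e),"spool exp top",proj(sc,(.431,-.066,.06)),proj(sc,(.431,-.066,.0)), "cam",(-sc[1].T@sc[2]).round(3))
im=bot.grab_frame("scene"); cv2.imwrite("pics/s6.png",cv2.resize(im[190:320,220:350],(780,780),interpolation=2)[:600])
print(s["joints"].round(3))
E
```

```text
top [ 0.4285 -0.0538  0.06  ] foot edge far [ 0.424  -0.0461  0.    ] cam [0.419 0.005 0.205]
axes [[-0.092  0.996 -0.015]
 [ 0.996  0.092  0.003]
 [ 0.004 -0.014 -1.   ]]
tcp px [315.46052771 276.56921793] expected free tip
scene tcp [278.74347144 266.38498065] spool exp top [282.16365651 252.30346784] [283.15781499 271.68097493] cam [-0.256 -0.732  0.96 ]
[-0.408  0.605  2.05  -0.007  0.501 -0.494]
```

View pics/s6.png

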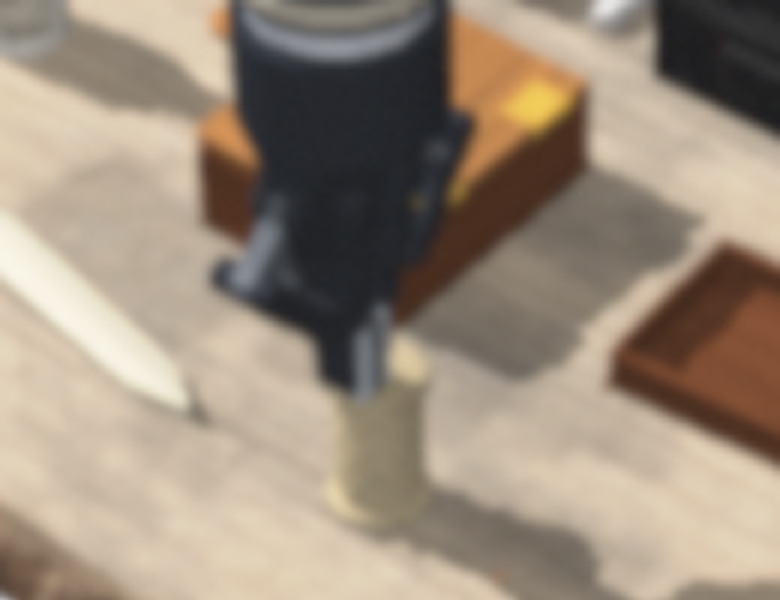

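The scene crop shows the fingertips resting on the spool's top at about (371,390) in the crop, with the spool still standing. The fingers slipped up over the flange, probably because I gripped too high. I'll raise to unload, open and look again.

Request:
{"op": "apply_moves", "data": {
  "rot": [
    [0,0,0],
    [0,0,0],
    [0,0,0],
    [0,0,0],
    [0,0,0]
  ],
  "travel": [
    [0,0,-8],
    [0,0,-10],
    [0,0,-10],
    [0,0,-10],
    [0,0,0]
  ],
  "hand": [1,1,1,1,1]
}}

```text
t: 11.05
eef_pos: [0.4309, -0.0646, 0.0588]
tool_rot: [0.002, 0.675, 0.737, 0.001]
force: [0.0, -0.1, 0.3]
gripper_width: 0.0002
grasp_force: 0.0
```

Request:
{"op": "apply_moves", "data": {
  "rot": [
    [0,0,0],
    [0,0,0],
    [0,0,0],
    [0,0,0],
    [0,0,0],
    [0,0,0],
    [0,0,0],
    [0,0,0]
  ],
  "travel": [
    [0,0,-20],
    [0,0,-20],
    [0,0,-30],
    [0,0,-28],
    [0,0,0],
    [0,0,0],
    [0,0,0],
    [0,0,0]
  ],
  "hand": [1,1,1,0.5,0,0,0,0]
}}

```text
t: 11.85
eef_pos: [0.4286, -0.0638, 0.1543]
tool_rot: [-0.001, 0.676, 0.737, -0.001]
force: [0.4, -0.5, -0.2]
gripper_width: 0.072
grasp_force: 0.0
```

```bash
python3 - <<'E'
from h import *
c=cam("wrist"); im=bot.grab_frame("wrist"); cv2.imwrite("pics/w7.png",im); sc=bot.grab_frame("scene"); cs=cam("scene")
print(go((.431,-.066,.014),5)); print(bot.observe()["gripper_width"])
for p in [(.431,-.066,.06),(.431,-.066,0)]: print(proj(c,p).round(1),proj(cs,p).round(1))
np.savez("w7.npz",K=c[0],M=c[1],t=c[2])
k=np.zeros((480,800,3),np.uint8); k[:,:500]=im[:,100:600]; k[:360,500:]=cv2.resize(sc[190:310,240:340],(300,360),interpolation=2); cv2.imwrite("pics/w7.png",k); cv2.imwrite("pics/w7raw.png",im)
E
```

```text
{'pos': array([ 0.4289, -0.0639,  0.1545]), 'cur_yaw': np.float64(5.0), 'tilt': np.float64(0.15), 'travel': array([ -2.4,   2.2, 140.5]), 'j6': np.float64(-0.49), 't': 11.95, 'rotz': np.float64(0.0)}
0.0846165353567331
[318.9 238. ] [282.2 252.3]
[318.7 222.6] [283.2 271.7]
```

View pics/w7.png

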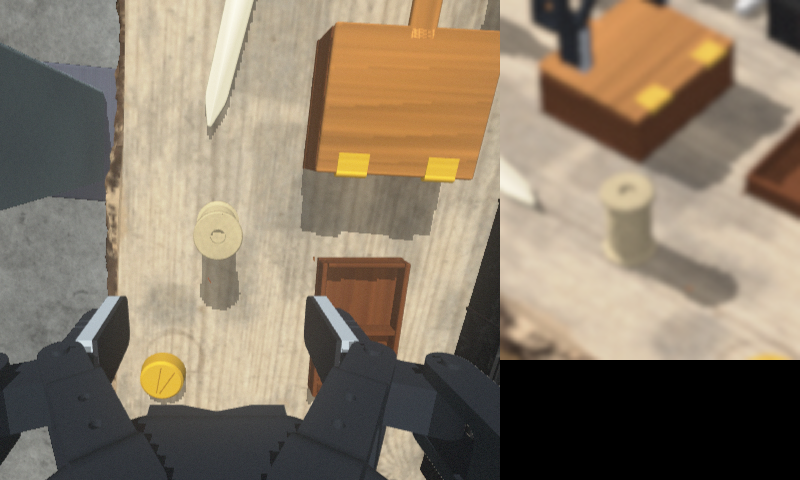

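The spool still stands upright where it was: top at (318,234) in the wrist frame, matching the scene view. I'll grip it lower, at the middle of the waist.

Request:
{"op": "apply_moves", "data": {
  "rot": [
    [0,0,0],
    [0,0,0],
    [0,0,0],
    [0,0,0],
    [0,0,0],
    [0,0,0],
    [0,0,0],
    [0,0,0]
  ],
  "travel": [
    [-1,2,20],
    [0,0,35],
    [0,0,35],
    [0,0,25],
    [0,0,15],
    [0,0,10],
    [0,0,1],
    [0,0,0]
  ],
  "hand": [0,0,0,0,0,0,0,0]
}}

```text
t: 12.75
eef_pos: [0.4318, -0.0651, 0.0145]
tool_rot: [-0.0, 0.676, 0.737, -0.0]
force: [-0.4, 0.4, -0.2]
gripper_width: 0.0853
grasp_force: 0.0
```

Request:
{"op": "apply_moves", "data": {
  "rot": [
    [0,0,0],
    [0,0,0],
    [0,0,0],
    [0,0,0]
  ],
  "travel": [
    [0,0,0],
    [0,0,0],
    [0,0,0],
    [0,0,0]
  ],
  "hand": [0.5,0.6,0.8,1]
}}

```text
t: 13.15
eef_pos: [0.432, -0.0652, 0.0153]
tool_rot: [0.001, 0.676, 0.737, 0.0]
force: [-0.4, 0.3, 7.9]
gripper_width: 0.0345
grasp_force: 39.0
```

Request:
{"op": "apply_moves", "data": {
  "rot": [
    [0,0,0],
    [0,0,0],
    [0,0,0],
    [0,0,0],
    [0,0,0],
    [0,0,0]
  ],
  "travel": [
    [0,0,0],
    [0,0,-15],
    [0,0,-35],
    [0,0,-40],
    [0,0,-20],
    [0,0,0]
  ],
  "hand": [1,1,1,1,1,1]
}}

```text
t: 13.75
eef_pos: [0.4338, -0.0658, 0.1273]
tool_rot: [0.003, 0.675, 0.737, 0.001]
force: [0.9, -0.6, -0.2]
gripper_width: 0.0351
grasp_force: 40.1
```

```bash
python3 - <<'E'
from h import *
print(bot.observe()["gripper_width"],bot.observe()["grasp_force"]); print(go((.576,-.127,.022),5))
E
```

```text
0.035054834827536276 40.149274554569274
{'pos': array([ 0.4338, -0.0658,  0.1273]), 'cur_yaw': np.float64(5.0), 'tilt': np.float64(0.42), 'travel': array([-73. , 135.7, 106.4]), 'j6': np.float64(-0.49), 't': 13.75, 'rotz': np.float64(0.0)}
```

Request:
{"op": "apply_moves", "data": {
  "rot": [
    [0,0,0],
    [0,0,0],
    [0,0,0],
    [0,0,0],
    [0,0,0],
    [0,0,0],
    [0,0,0],
    [0,0,0],
    [0,0,0],
    [0,0,0],
    [0,0,0]
  ],
  "travel": [
    [-18,34,0],
    [-18,34,0],
    [-18,34,0],
    [-18,34,0],
    [0,0,0],
    [0,0,30],
    [0,0,30],
    [0,0,25],
    [0,0,12],
    [0,0,5],
    [0,0,0]
  ],
  "hand": [1,1,1,1,1,1,1,1,1,1,1]
}}

```text
t: 14.85
eef_pos: [0.5729, -0.1247, 0.0221]
tool_rot: [-0.001, 0.676, 0.737, -0.0]
force: [0.3, 0.3, -1.0]
gripper_width: 0.0345
grasp_force: 40.2
```

Request:
{"op": "apply_moves", "data": {
  "rot": [
    [0,0,0],
    [0,0,0],
    [0,0,0]
  ],
  "travel": [
    [-2,2,1],
    [0,0,1],
    [0,0,0]
  ],
  "hand": [1,1,1]
}}

```text
t: 15.15
eef_pos: [0.5763, -0.127, 0.0213]
tool_rot: [0.001, 0.676, 0.737, 0.0]
force: [0.4, -0.0, -0.8]
gripper_width: 0.0345
grasp_force: 40.2
```

Request:
{"op": "apply_moves", "data": {
  "rot": [
    [0,0,0],
    [0,0,0],
    [0,0,0]
  ],
  "travel": [
    [0,0,1],
    [0,0,1],
    [0,0,0]
  ],
  "hand": [1,1,1]
}}

```text
t: 15.45
eef_pos: [0.5763, -0.1273, 0.0204]
tool_rot: [0.001, 0.675, 0.737, 0.0]
force: [-1.9, -0.2, 8.8]
gripper_width: 0.0344
grasp_force: 41.0
```

Contact (8.8 N). Opening, then rising.

Request:
{"op": "apply_moves", "data": {
  "rot": [
    [0,0,0],
    [0,0,0],
    [0,0,0],
    [0,0,0],
    [0,0,0],
    [0,0,0],
    [0,0,0],
    [0,0,0],
    [0,0,0]
  ],
  "travel": [
    [0,0,-0.5],
    [0,0,0],
    [0,0,0],
    [0,0,0],
    [0,0,-15],
    [0,0,-35],
    [0,0,-40],
    [0,0,-40],
    [0,0,0]
  ],
  "hand": [0.7,0.5,0.2,0,0,0,0,0,0]
}}

```text
t: 16.35
eef_pos: [0.5801, -0.1284, 0.156]
tool_rot: [0.006, 0.675, 0.737, 0.002]
force: [0.5, -0.7, -0.2]
gripper_width: 0.0855
grasp_force: 0.0
```

```bash
python3 - <<'E'
from h import *
print(go((.4285,.0907,.15),-10.8))
E
```

```text
{'pos': array([ 0.5801, -0.1284,  0.156 ]), 'cur_yaw': np.float64(5.0), 'tilt': np.float64(0.79), 'travel': array([ 231.5, -131.9,    2.9]), 'j6': np.float64(-0.49), 't': 16.35, 'rotz': np.float64(15.8)}
```

Request:
{"op": "apply_moves", "data": {
  "rot": [
    [0,0,0],
    [0,0,0],
    [0,0,0],
    [0,0,0],
    [0,0,0],
    [0,0,0],
    [0,0,0],
    [0,0,7.9],
    [0,0,7.9],
    [0,0,0],
    [0,0,0]
  ],
  "travel": [
    [33,-19,0],
    [33,-19,0],
    [33,-19,0],
    [33,-19,0],
    [33,-19,0],
    [33,-19,0],
    [33,-18,0],
    [0,0,0],
    [0,0,0],
    [0,0,0],
    [0,0,0]
  ],
  "hand": [0,0,0,0,0,0,0,0,0,0,0]
}}

```text
t: 17.45
eef_pos: [0.4239, 0.0919, 0.1491]
tool_rot: [0.0, 0.77, 0.639, 0.0]
force: [0.4, 0.7, -0.6]
gripper_width: 0.0853
grasp_force: 0.0
```

```bash
python3 - <<'E'
from h import *
c=cam("wrist"); im=bot.grab_frame("wrist"); cv2.imwrite("pics/w8.png",im)
g=bot.grab_frame("top")[190:270,320:400]
np.savez("w8.npz",K=c[0],M=c[1],t=c[2])
for p in [(.4425,.1638,.008),(.4145,.0177,.008)]: print(proj(c,p).round(1))
print(go((.4285,.0907,.15),-10.8))
g=cv2.resize(g,(160,160),interpolation=2); k=np.zeros((480,800,3),np.uint8); k[:,:640]=im; k[:160,640:]=g; cv2.imwrite("pics/w8v.png",k)
E
```

```text
[321.9 138.9]
[320.8 297.9]
{'pos': array([0.4241, 0.0917, 0.149 ]), 'cur_yaw': np.float64(-10.7), 'tilt': np.float64(0.0), 'travel': array([-0.2,  4.6, -1. ]), 'j6': np.float64(0.14), 't': 17.55, 'rotz': np.float64(0.1)}
```

View pics/w8v.png

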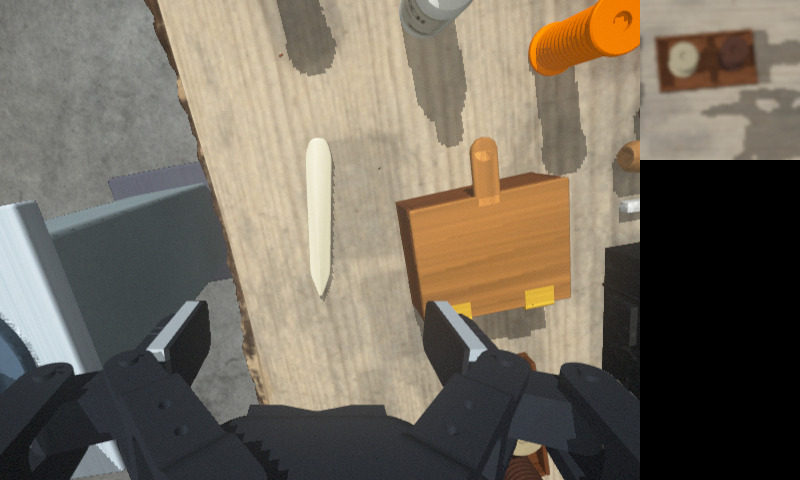

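The small top crop shows both spools upright, one per bay. The folder runs from (318,138) to (321,297), already aligned with the tool. The tab end is at (484,140) and its base at (489,203).

```bash
python3 - <<'E'
from h import *
L=lambda f:(lambda d:(d["K"],d["M"],d["t"]))(np.load(f))
c8=L("w8.npz"); c7=L("w7.npz"); im=cv2.imread("pics/w8.png")
# folder by mask: bright, whitish
k=blob(im,(18,10,195),(36,70,255),(295,125,345,310)); P=np.array([plane(c8,p[0],.006)[:2] for p in k],np.float32); print("mask",cv2.boundingRect(k),cv2.minAreaRect(P))
A,B=plane(c8,(318,138),.005),plane(c8,(321,297),.005); print((A+B)/2,np.linalg.norm(A-B)); C=plane(c8,(318.7,212),.008);print("mid edge centre",C)
# w1 camera pose from the fixed tool-camera transform
s,r=tool(); Rt=r.as_matrix(); M8,t8=c8[1],c8[2]
Mc=M8@Rt; tc=M8@s["eef_pos"]+t8
q=(-0.0,0.827,0.562,-0.0); R1=R.from_quat([q[1],q[2],q[3],q[0]]).as_matrix(); e1=np.array([.3999,.2289,.2502]); M1=Mc@R1.T; c1=(c8[0],M1,tc-M1@e1)
print("folder in w1 check",proj(c1,A),"seen 368.5,241")
print("tab end",tri(c8,(484,138),c1,(486,231)),"base",tri(c8,(489,203),c1,(495,271.5)))
print("base 7/8",tri(c8,(489,203),c7,(522,38)), "hinges 7/8", tri(c8,(540,307),c7,(542,182)))
print(go(((A+B)[0]/2,(A+B)[1]/2,.0),-10.8))
E
```

```text
mask (295, 125, 50, 171) ((0.4268428385257721, 0.0982007086277008), (0.15842844545841217, 0.04241045564413071), 78.42862701416016)
[0.42700799 0.09122756 0.005     ] 0.1499792885893921
mid edge centre [0.42804652 0.10139088 0.008     ]
folder in w1 check [365.15061219 241.09051438] seen 368.5,241
tab end (array([0.56371871, 0.14083068, 0.04881287]), np.float64(0.0027547117656244917)) base (array([0.56257987, 0.09103555, 0.0497029 ]), np.float64(0.00011524552280103231))
base 7/8 (array([0.56267036, 0.09105963, 0.04999054]), np.float64(0.0002890611885240724)) hinges 7/8 (array([ 0.60162141, -0.00757116,  0.04957528]), np.float64(0.0023029028935021238))
{'pos': array([0.4241, 0.0917, 0.149 ]), 'cur_yaw': np.float64(-10.7), 'tilt': np.float64(0.0), 'travel': array([1.00e-01, 3.00e+00, 1.49e+02]), 'j6': np.float64(0.14), 't': 17.55, 'rotz': np.float64(0.1)}
```

Request:
{"op": "apply_moves", "data": {
  "rot": [
    [0,0,0],
    [0,0,0],
    [0,0,0],
    [0,0,0],
    [0,0,0],
    [0,0,0],
    [0,0,0],
    [0,0,0]
  ],
  "travel": [
    [0,3.5,25],
    [0,0,35],
    [0,0,35],
    [0,0,30],
    [0,0,15],
    [0,0,5],
    [0,0,0],
    [0,0,0]
  ],
  "hand": [0,0,0,0,0,0,0,0],
  "force": 30
}}

```text
t: 18.35
eef_pos: [0.428, 0.0911, 0.0046]
tool_rot: [0.0, 0.77, 0.638, 0.0]
force: [0.7, 0.6, -0.4]
gripper_width: 0.0854
grasp_force: 0.0
```

Request:
{"op": "apply_moves", "data": {
  "rot": [
    [0,0,0],
    [0,0,0],
    [0,0,0],
    [0,0,0],
    [0,0,0],
    [0,0,0],
    [0,0,0],
    [0,0,0]
  ],
  "travel": [
    [0,0,2],
    [0,0,0],
    [0,0,0],
    [0,0,0],
    [0,0,0],
    [0,0,0],
    [0,0,0],
    [0,0,0]
  ],
  "hand": [0.4,0.55,0.65,0.75,0.85,1,1,1]
}}

```text
t: 19.15
eef_pos: [0.4274, 0.0913, 0.002]
tool_rot: [-0.0, 0.77, 0.637, -0.0]
force: [0.1, -0.4, -0.3]
gripper_width: -0.0002
grasp_force: 0.0
```

```bash
python3 - <<'E'
from h import *
c=cam("wrist"); e=bot.observe()["eef_pos"]; im=bot.grab_frame("wrist"); cv2.imwrite("pics/w9.png",im)
for d in (0,.005,.01,.015,.02,.03): print(d,proj(c,e+[0,0,d]).round(1))
s,r=tool(); y=r.apply([0,1,0]); print([proj(c,e+[0,0,d]+y*.0427).round(0) for d in (0,.013,.03)])
h=cv2.cvtColor(im,cv2.COLOR_BGR2HSV); print("tip column HSV"); 
for v in range(225,340,8): print(v,[tuple(int(a) for a in h[v,u]) for u in (300,313,326)])
E
```

```text
0 [315.8 276.8]
0.005 [315.8 280.1]
0.01 [315.8 283.6]
0.015 [315.8 287.3]
0.02 [315.7 291.2]
0.03 [315.7 299.7]
[array([395., 277.]), array([400., 286.]), array([408., 300.])]
tip column HSV
225 [(25, 35, 233), (24, 33, 234), (26, 41, 223)]
233 [(25, 33, 232), (26, 34, 232), (23, 45, 220)]
241 [(25, 35, 232), (25, 35, 231), (24, 43, 221)]
249 [(24, 34, 230), (24, 33, 231), (25, 42, 219)]
257 [(25, 35, 230), (26, 34, 230), (25, 43, 219)]
265 [(26, 37, 229), (24, 35, 231), (25, 42, 218)]
273 [(25, 35, 232), (26, 35, 230), (25, 42, 218)]
281 [(25, 35, 231), (25, 36, 229), (25, 41, 216)]
289 [(27, 31, 222), (36, 18, 69), (99, 20, 181)]
297 [(100, 17, 177), (17, 24, 74), (99, 19, 178)]
305 [(97, 19, 174), (10, 24, 63), (101, 20, 177)]
313 [(102, 21, 178), (15, 16, 62), (96, 20, 177)]
321 [(99, 20, 176), (45, 16, 62), (97, 19, 174)]
329 [(110, 14, 56), (165, 7, 73), (98, 21, 183)]
337 [(75, 17, 60), (90, 7, 69), (90, 13, 59)]
```

The closed tips appear about 13 mm behind the reported TCP, so they closed above the folder without touching it. I'll reopen, go lower and close again while watching the force.

Request:
{"op": "apply_moves", "data": {
  "rot": [
    [0,0,0],
    [0,0,0],
    [0,0,0],
    [0,0,0],
    [0,0,0],
    [0,0,0],
    [0,0,0],
    [0,0,0],
    [0,0,0],
    [0,0,0]
  ],
  "travel": [
    [0,0,0],
    [0,0,0],
    [0,0,0],
    [0,0,0],
    [0,0,0],
    [0,0,4],
    [0,0,4],
    [0,0,2],
    [0,0,0],
    [0,0,0]
  ],
  "hand": [0.4,0.4,0.4,0.4,0.4,0.4,0.4,0.4,0.4,0.4],
  "force": 30
}}

```text
t: 20.2
eef_pos: [0.4273, 0.0912, -0.0082]
tool_rot: [-0.0, 0.771, 0.637, -0.0]
force: [-0.3, -0.1, -0.1]
gripper_width: 0.0516
grasp_force: 0.0
```

Request:
{"op": "apply_moves", "data": {
  "rot": [
    [0,0,0],
    [0,0,0],
    [0,0,0],
    [0,0,0],
    [0,0,0]
  ],
  "travel": [
    [0,0,1],
    [0,0,1],
    [0,0,0],
    [0,0,0],
    [0,0,0]
  ],
  "hand": [0.55,0.65,0.67,0.67,0.67]
}}

```text
t: 20.7
eef_pos: [0.4275, 0.0913, -0.0099]
tool_rot: [0.0, 0.77, 0.637, 0.0]
force: [-0.3, 0.1, -0.3]
gripper_width: 0.0283
grasp_force: 0.0
```

Request:
{"op": "apply_moves", "data": {
  "rot": [
    [0,0,0],
    [0,0,0],
    [0,0,0],
    [0,0,0]
  ],
  "travel": [
    [0,0,1],
    [0,0,1],
    [0,0,0],
    [0,0,0]
  ],
  "hand": [0.67,0.67,0.67,0.67]
}}

```text
t: 21.1
eef_pos: [0.4274, 0.0913, -0.012]
tool_rot: [-0.0, 0.77, 0.637, -0.0]
force: [-0.0, 0.8, -0.2]
gripper_width: 0.0284
grasp_force: 0.0
```

Request:
{"op": "apply_moves", "data": {
  "rot": [
    [0,0,0],
    [0,0,0],
    [0,0,0],
    [0,0,0],
    [0,0,0]
  ],
  "travel": [
    [0,0,0],
    [0,0,0],
    [0,0,0],
    [0,0,0],
    [0,0,0]
  ],
  "hand": [0.72,0.8,1,1,1],
  "force": 25
}}

```text
t: 21.6
eef_pos: [0.4275, 0.0912, -0.012]
tool_rot: [0.0, 0.77, 0.637, 0.0]
force: [-0.2, -0.4, 0.5]
gripper_width: 0.0001
grasp_force: 0.0
```

```bash
python3 - <<'E'
from h import *
im=bot.grab_frame("wrist"); cv2.imwrite("pics/w10.png",im); sc=bot.grab_frame("scene"); cs=cam("scene"); e=bot.observe()["eef_pos"]; p=proj(cs,e); print(p,proj(cs,e+[0,0,.02]))
u,v=p.astype(int); g=sc[v-60:v+40,u-60:u+60]; k=np.zeros((480,800,3),np.uint8); k[:300,:400]=cv2.resize(im[130:430,120:520],(400,300)); k[:333,400:]=cv2.resize(g,(400,333),interpolation=2); cv2.imwrite("pics/w10v.png",k)
E
```

```text
[233.40534947 246.17683506] [232.6363742  239.97187114]
```

View pics/w10v.png

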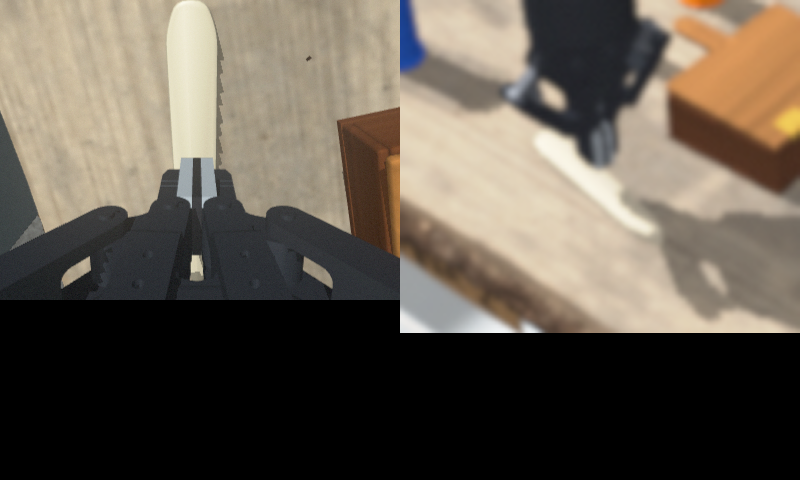

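The folder is untouched. In the right-hand scene crop the closed tips hang above it, ending near (600,165), so they stop well short of the reported TCP. I'll touch down gently on the folder's top (8 mm) to calibrate the true tip offset.

Request:
{"op": "apply_moves", "data": {
  "rot": [
    [0,0,0],
    [0,0,0],
    [0,0,0]
  ],
  "travel": [
    [0,0,2],
    [0,0,2],
    [0,0,0]
  ],
  "hand": [1,1,1]
}}

```text
t: 22.0
eef_pos: [0.4273, 0.0912, -0.0163]
tool_rot: [-0.0, 0.77, 0.637, -0.0]
force: [0.5, 0.1, 0.7]
gripper_width: 0.0001
grasp_force: 0.0
```

Request:
{"op": "apply_moves", "data": {
  "rot": [
    [0,0,0],
    [0,0,0],
    [0,0,0]
  ],
  "travel": [
    [0,0,2],
    [0,0,2],
    [0,0,0]
  ],
  "hand": [1,1,1]
}}

```text
t: 22.3
eef_pos: [0.4273, 0.0912, -0.0203]
tool_rot: [-0.0, 0.771, 0.637, -0.0]
force: [-1.9, 0.1, 0.1]
gripper_width: -0.0002
grasp_force: 0.0
```

Request:
{"op": "apply_moves", "data": {
  "rot": [
    [0,0,0],
    [0,0,0],
    [0,0,0]
  ],
  "travel": [
    [0,0,2],
    [0,0,2],
    [0,0,0]
  ],
  "hand": [1,1,1]
}}

```text
t: 22.6
eef_pos: [0.4273, 0.0912, -0.0242]
tool_rot: [-0.0, 0.771, 0.637, -0.0]
force: [0.0, -0.3, 0.7]
gripper_width: -0.0001
grasp_force: 0.0
```

Request:
{"op": "apply_moves", "data": {
  "rot": [
    [0,0,0],
    [0,0,0],
    [0,0,0]
  ],
  "travel": [
    [0,0,1],
    [0,0,1],
    [0,0,0]
  ],
  "hand": [1,1,1]
}}

```text
t: 22.9
eef_pos: [0.4273, 0.0912, -0.0261]
tool_rot: [-0.0, 0.771, 0.637, -0.0]
force: [-0.1, 0.4, -0.3]
gripper_width: 0.0006
grasp_force: 0.0
```

Request:
{"op": "apply_moves", "data": {
  "rot": [
    [0,0,0],
    [0,0,0],
    [0,0,0]
  ],
  "travel": [
    [0,0,1],
    [0,0,1],
    [0,0,0]
  ],
  "hand": [1,1,1]
}}

```text
t: 23.2
eef_pos: [0.4273, 0.0912, -0.0281]
tool_rot: [-0.0, 0.77, 0.637, -0.0]
force: [-0.1, 0.1, 0.1]
gripper_width: 0.0
grasp_force: 0.0
```

Request:
{"op": "apply_moves", "data": {
  "rot": [
    [0,0,0],
    [0,0,0],
    [0,0,0]
  ],
  "travel": [
    [0,0,1],
    [0,0,1],
    [0,0,0]
  ],
  "hand": [1,1,1]
}}

```text
t: 23.5
eef_pos: [0.4274, 0.0913, -0.0301]
tool_rot: [-0.0, 0.77, 0.637, -0.0]
force: [0.7, -0.1, 0.6]
gripper_width: -0.0002
grasp_force: 0.0
```

```bash
python3 - <<'E'
from h import *
c=cam("wrist"); im=bot.grab_frame("wrist"); cv2.imwrite("pics/w11.png",im); K,M,t=c
print("f",K[0,0],"cam",(-M.T@t).round(4),bot.observe()["eef_pos"])
# camera height if real: compare folder edges per row vs 24 mm
h=cv2.cvtColor(im,cv2.COLOR_BGR2HSV)
for v in (200,220,240,255,265,275,283):
    row=h[v]; u=np.where((row[260:380,1]<60)&(row[260:380,2]>205))[0]+260
    a,b=plane(c,(u.min(),v),.008),plane(c,(u.max()+1,v),.008); print(v,u.min(),u.max(),len(u),"width mm",round(np.linalg.norm(a-b)*1000,1))
sc=bot.grab_frame("scene"); cv2.imwrite("pics/s11.png",sc)
E
```

```text
f 358.8757561478011 cam [0.4406 0.1582 0.1525] [ 0.42738085  0.09126072 -0.03006104]
200 284 336 53 width mm 21.4
220 286 336 51 width mm 20.9
240 287 336 50 width mm 20.8
255 288 336 49 width mm 20.6
265 288 336 49 width mm 20.8
275 289 335 47 width mm 20.1
283 290 335 46 width mm 19.8
```

```bash
python3 - <<'E'
from h import *
c=cam("wrist"); print(bot.observe()["joints"].round(4), bot.observe()["joint_torque"].round(1))
K,M,t=c
for f,dz in (("w9",.0321),("w10",.0181),("w11",0.)):
    im=cv2.imread(f"pics/{f}.png"); h=cv2.cvtColor(im,cv2.COLOR_BGR2HSV); h=cv2.GaussianBlur(h,(5,5),0)
    o=(-M.T@t)+[0,0,dz]; cc=(K,M,-M@o)
    out=[]
    for v in (180,200,230,260):
        u=np.where((h[v,260:380,1]<52)&(h[v,260:380,2]>208))[0]+260; out.append((v,u.min(),u.max()))
    print(f,out,"round end pred",proj(cc,(.4425,.1638,.006)).round(0), "tip pred",proj(cc,(.4145,.0177,.006)).round(0))
a,b=[cv2.cvtColor(cv2.imread(f"pics/{f}.png"),cv2.COLOR_BGR2GRAY)[0:270] for f in("w10","w11")]
pa=cv2.goodFeaturesToTrack(a,60,.02,10); pb,st,_=cv2.calcOpticalFlowPyrLK(a,b,pa,None,winSize=(31,31)); d=(pb-pa)[st.ravel()==1].reshape(-1,2); q=pa[st.ravel()==1].reshape(-1,2)
S=cv2.estimateAffinePartial2D(q.reshape(-1,1,2),(q+d).reshape(-1,1,2))[0]; print("scale w10->w11",np.hypot(*S[0,:2]))
E
```

```text
[-0.0465  0.7278  2.0529 -0.      0.361   0.142 ] [ -0.  -36.6  -1.8  -0.    0.   -0. ]
w9 [(180, np.int64(289), np.int64(333)), (200, np.int64(290), np.int64(333)), (230, np.int64(292), np.int64(332)), (260, np.int64(294), np.int64(332))] round end pred [318. 133.] tip pred [318. 399.]
w10 [(180, np.int64(287), np.int64(334)), (200, np.int64(288), np.int64(334)), (230, np.int64(290), np.int64(333)), (260, np.int64(292), np.int64(333))] round end pred [318. 132.] tip pred [318. 416.]
w11 [(180, np.int64(283), np.int64(336)), (200, np.int64(284), np.int64(336)), (230, np.int64(286), np.int64(335)), (260, np.int64(289), np.int64(335))] round end pred [319. 130.] tip pred [318. 443.]
scale w10->w11 1.1235121448893126
```

The wrist-camera geometry resolves it. The tip's visible face, 11 mm nearer the camera, puts the real fingertips about 40 mm behind the reported TCP, which also explains the cream spool miss. One more touch to confirm: contact is expected at about −0.032.

Request:
{"op": "apply_moves", "data": {
  "rot": [
    [0,0,0],
    [0,0,0],
    [0,0,0]
  ],
  "travel": [
    [0,0,1],
    [0,0,1],
    [0,0,0]
  ],
  "hand": [1,1,1]
}}

```text
t: 23.9
eef_pos: [0.4275, 0.0912, -0.0313]
tool_rot: [0.0, 0.77, 0.637, 0.0]
force: [0.3, -0.7, 8.4]
gripper_width: -0.0004
grasp_force: 4.5
```

Request:
{"op": "apply_moves", "data": {
  "rot": [
    [0,0,0],
    [0,0,0],
    [0,0,0],
    [0,0,0],
    [0,0,0],
    [0,0,0],
    [0,0,0],
    [0,0,0],
    [0,0,0],
    [0,0,0]
  ],
  "travel": [
    [0,0,-12],
    [0,0,0],
    [0,0,0],
    [0,0,0],
    [0,0,0],
    [0,0,0],
    [0,0,10],
    [0,0,6],
    [0,0,2],
    [0,0,0]
  ],
  "hand": [1,0.45,0.45,0.45,0.45,0.45,0.45,0.45,0.45,0.45]
}}

```text
t: 24.9
eef_pos: [0.4269, 0.0912, -0.0387]
tool_rot: [-0.001, 0.771, 0.637, -0.001]
force: [-0.7, 0.1, 0.5]
gripper_width: 0.0465
grasp_force: 0.0
```

Request:
{"op": "apply_moves", "data": {
  "rot": [
    [0,0,0],
    [0,0,0],
    [0,0,0],
    [0,0,0],
    [0,0,0]
  ],
  "travel": [
    [0,0,0],
    [0,0,0],
    [0,0,0],
    [0,0,0],
    [0,0,0]
  ],
  "hand": [0.6,0.7,0.85,1,1],
  "force": 25
}}

```text
t: 25.4
eef_pos: [0.4277, 0.0912, -0.0377]
tool_rot: [0.0, 0.77, 0.637, 0.0]
force: [-0.6, -0.5, 1.8]
gripper_width: 0.0205
grasp_force: 24.7
```

Request:
{"op": "apply_moves", "data": {
  "rot": [
    [0,0,0],
    [0,0,0],
    [0,0,0],
    [0,0,0],
    [0,0,0],
    [0,0,0]
  ],
  "travel": [
    [0,0,-10],
    [0,0,-25],
    [0,0,-40],
    [0,0,-40],
    [0,0,-35],
    [0,0,0]
  ],
  "hand": [1,1,1,1,1,1]
}}

```text
t: 26.0
eef_pos: [0.4304, 0.0913, 0.1164]
tool_rot: [0.003, 0.77, 0.638, 0.004]
force: [0.9, 0.0, -0.8]
gripper_width: 0.0204
grasp_force: 24.5
```

Request:
{"op": "apply_moves", "data": {
  "rot": [
    [0,0,0],
    [0,0,0],
    [0,0,0],
    [0,0,0],
    [0,0,0],
    [0,0,0],
    [0,0,0],
    [0,0,0],
    [0,0,0],
    [0,0,0],
    [0,0,0],
    [0,0,0],
    [0,0,-6],
    [0,0,0],
    [0,0,0]
  ],
  "travel": [
    [-38,17,0],
    [-38,17,0],
    [-38,17,0],
    [-38,17,0],
    [-38,17,0],
    [-38,17,0],
    [-38,17,0],
    [-38,17,0],
    [-38,17,0],
    [-38,17,0],
    [-38,17,0],
    [-38,16,0],
    [0,0,0],
    [0,0,0],
    [0,0,0]
  ],
  "hand": [1,1,1,1,1,1,1,1,1,1,1,1,1,1,1]
}}

```text
t: 27.5
eef_pos: [0.5404, -0.3933, 0.1108]
tool_rot: [-0.002, 0.737, 0.676, 0.0]
force: [0.3, 0.3, 0.5]
gripper_width: 0.0209
grasp_force: 24.5
```

```bash
python3 - <<'E'
from h import *
c=cam("wrist"); im=bot.grab_frame("wrist"); cv2.imwrite("pics/w12.png",im); np.savez("w12.npz",K=c[0],M=c[1],t=c[2])
print(bot.observe()["gripper_width"],go((.541,-.399,.05),-4.7))
for p in [(.5,-.3,.02),(.585,-.31,.02),(.541,-.399,.02),(.541,-.399,.07)]: print(proj(c,p).round(0))
m=cv2.inRange(cv2.cvtColor(im,cv2.COLOR_BGR2HSV),(0,90,30),(18,255,200)); m[300:]=0
cs=cv2.findContours(m,cv2.RETR_EXTERNAL,cv2.CHAIN_APPROX_SIMPLE)[0]
for k in sorted(cs,key=cv2.contourArea)[-5:]: 
    print(cv2.contourArea(k),cv2.boundingRect(k)); 
    if cv2.contourArea(k)>1000: print(cv2.approxPolyDP(k,6,True).reshape(-1,2).tolist())
E
```

```text
0.02079344044706066 {'pos': array([ 0.5406, -0.3931,  0.1111]), 'cur_yaw': np.float64(-4.9), 'tilt': np.float64(0.16), 'travel': array([-6. ,  1. , 61.1]), 'j6': np.float64(-0.71), 't': 27.55, 'rotz': np.float64(-0.2)}
[249. 116.]
[368. 119.]
[318. 243.]
[318. 263.]
0.5 (568, 144, 3, 2)
1.0 (211, 214, 3, 8)
1.0 (28, 75, 2, 3)
995.5 (299, 0, 103, 21)
12688.0 (249, 118, 137, 182)
[[384, 118], [249, 120], [258, 299], [264, 289], [271, 298], [276, 286], [289, 286], [284, 162], [296, 130], [320, 124], [336, 135], [345, 163], [343, 286], [378, 299]]
```

```bash
python3 - <<'E'
from h import *
d=np.load("w12.npz"); c=(d["K"],d["M"],d["t"])
a,b,e,f=[plane(c,p,.02)[:2] for p in [(249,119),(385,118),(258,299),(378,299)]]
print(a,b,e,f,"w",np.linalg.norm(a-b)); v=((a-e)/np.linalg.norm(a-e)+(b-f)/np.linalg.norm(b-f))/2; v/=np.linalg.norm(v)
ctr=(a+b)/2-.095*v; ang=np.degrees(np.arctan2(v[1],v[0]))-90; print("ctr",ctr,"ang",ang)
print(go((*ctr,-.0),ang))
# folder tips: rounded end px
im=cv2.imread("pics/w12.png"); h=cv2.cvtColor(im,cv2.COLOR_BGR2HSV); u=np.where((h[:,318,1]<70)&(h[:,318,2]>150))[0]; u=u[(u>100)&(u<290)]; print(u.min(),u.max()); P=plane(c,(318,u.min()),.152);print(P, P-bot.observe()["eef_pos"])
E
```

```text
[ 0.49949801 -0.30231106] [ 0.59720285 -0.31008929] [ 0.4878776  -0.44222502] [ 0.58641645 -0.45059385] w 0.09801395383447556
ctr [ 0.54078304 -0.4008983 ] ang -4.568838254663618
{'pos': array([ 0.5406, -0.3931,  0.1111]), 'cur_yaw': np.float64(-4.9), 'tilt': np.float64(0.16), 'travel': array([ -8. ,   1.1, 111.1]), 'j6': np.float64(-0.71), 't': 27.55, 'rotz': np.float64(-0.3)}
101 289
[ 0.54868274 -0.30964189  0.152     ] [0.00808483 0.08343285 0.04090159]
```

Request:
{"op": "apply_moves", "data": {
  "rot": [
    [0,0,0],
    [0,0,0],
    [0,0,0],
    [0,0,0],
    [0,0,0],
    [0,0,0],
    [0,0,0],
    [0,0,0],
    [0,0,0]
  ],
  "travel": [
    [-8,1,10],
    [0,0,35],
    [0,0,40],
    [0,0,30],
    [0,0,15],
    [0,0,8],
    [0,0,3],
    [0,0,0],
    [0,0,0]
  ],
  "hand": [1,1,1,1,1,1,1,1,1]
}}

```text
t: 28.45
eef_pos: [0.5427, -0.4037, -0.0274]
tool_rot: [0.002, 0.736, 0.677, 0.0]
force: [-0.4, -0.3, 0.6]
gripper_width: 0.0208
grasp_force: 24.5
```

Request:
{"op": "apply_moves", "data": {
  "rot": [
    [0,0,0],
    [0,0,0],
    [0,0,0],
    [0,0,0]
  ],
  "travel": [
    [2,-1,2],
    [0,0,1],
    [0,0,1],
    [0,0,0]
  ],
  "hand": [1,1,1,1]
}}

```text
t: 28.85
eef_pos: [0.541, -0.4007, -0.0327]
tool_rot: [0.0, 0.736, 0.677, 0.0]
force: [0.2, 1.0, 1.7]
gripper_width: 0.0204
grasp_force: 24.7
```

Request:
{"op": "apply_moves", "data": {
  "rot": [
    [0,0,0],
    [0,0,0],
    [0,0,0],
    [0,0,0],
    [0,0,0],
    [0,0,0],
    [0,0,0],
    [0,0,0],
    [0,0,0],
    [0,0,0],
    [0,0,0]
  ],
  "travel": [
    [0,0,0],
    [0,0,0],
    [0,0,0],
    [0,0,-10],
    [0,0,-25],
    [0,0,-40],
    [0,0,-40],
    [0,0,-40],
    [0,0,-20],
    [0,0,0],
    [0,0,0]
  ],
  "hand": [0.7,0.6,0.55,0.55,0.55,0.55,0.5,0.5,0.5,0.5,0.5]
}}

```text
t: 29.95
eef_pos: [0.5408, -0.4005, 0.1425]
tool_rot: [0.0, 0.736, 0.677, 0.0]
force: [-0.4, 0.8, -0.8]
gripper_width: 0.0428
grasp_force: 0.0
```

```bash
python3 - <<'E'
from h import *
c=cam("wrist"); im=bot.grab_frame("wrist"); cv2.imwrite("pics/w13.png",im)
h=cv2.cvtColor(im,cv2.COLOR_BGR2HSV); m=((h[...,1]<75)&(h[...,2]>150)).astype(np.uint8)
# folder inside tray outline
a,b=[proj(c,p) for p in [(.541,-.33,.01),(.541,-.40,.01)]]; print(a,b)
m2=np.zeros_like(m); q=[proj(c,p) for p in [(.503,-.318,.01),(.590,-.325,.01),(.58,-.47,.01),(.49,-.47,.01)]]; cv2.fillPoly(m2,[np.int32(q)],1)
cs=cv2.findContours(m*m2,cv2.RETR_EXTERNAL,cv2.CHAIN_APPROX_NONE)[0]; k=max(cs,key=cv2.contourArea)
P=np.array([plane(c,p[0],.011)[:2] for p in k],np.float32); print(cv2.contourArea(k),cv2.boundingRect(k),cv2.minAreaRect(P))
print(bot.observe()["gripper_width"],go((.563,.118,.12),0))
E
```

```text
[309.24401725 143.27537244] [316.22087986 224.13046575]
3450.0 (302, 137, 27, 160) ((0.5405920743942261, -0.39714697003364563), (0.14402785897254944, 0.022305402904748917), 85.67122650146484)
0.042798306239279035 {'pos': array([ 0.5402, -0.3999,  0.1412]), 'cur_yaw': np.float64(-4.8), 'tilt': np.float64(0.11), 'travel': array([518. , -20.5,  21.9]), 'j6': np.float64(-0.72), 't': 30.0, 'rotz': np.float64(-4.8)}
```

The mask shows the folder lying in the tray (144 × 22 mm, centred at (0.541, −0.397)). Next is the flap tab.

Request:
{"op": "apply_moves", "data": {
  "rot": [
    [0,0,0],
    [0,0,0],
    [0,0,0],
    [0,0,0],
    [0,0,0],
    [0,0,0],
    [0,0,0],
    [0,0,0],
    [0,0,0],
    [0,0,0],
    [0,0,0],
    [0,0,0],
    [0,0,-4.8],
    [0,0,0],
    [0,0,0]
  ],
  "travel": [
    [43,-1.7,0],
    [43,-1.7,0],
    [43,-1.7,0],
    [43,-1.7,0],
    [43,-1.7,0],
    [43,-1.7,0],
    [43,-1.7,0],
    [43,-1.7,0],
    [43,-1.7,0],
    [43,-1.7,0],
    [43,-1.7,0],
    [43,-1.7,0],
    [0,0,0],
    [0,0,0],
    [0,0,0]
  ],
  "hand": [0.3,0.3,0.3,0.3,0.3,0.3,0.3,0.3,0.3,0.3,0.3,0.3,0.3,0.3,0.3]
}}

```text
t: 31.5
eef_pos: [0.5627, 0.115, 0.1406]
tool_rot: [-0.001, 0.708, 0.707, -0.001]
force: [-0.2, -0.2, -0.6]
gripper_width: 0.0599
grasp_force: 0.0
```

```bash
python3 - <<'E'
from h import *
c=cam("wrist"); im=bot.grab_frame("wrist"); cv2.imwrite("pics/w14.png",im); np.savez("w14.npz",K=c[0],M=c[1],t=c[2])
print(bot.observe()["gripper_width"],go((.563,.118,-.0125),0))
e=proj(c,(.563,.14,.048)); print("pred tab end",e,"tab base",proj(c,(.563,.091,.048)))
m=cv2.inRange(cv2.cvtColor(im,cv2.COLOR_BGR2HSV),(8,110,120),(20,255,255)); 
for v in range(int(e[1])-12,int(e[1])+70,6):
    u=np.where(m[v,int(e[0])-60:int(e[0])+60])[0]+int(e[0])-60; print(v,(u.min(),u.max(),len(u)) if len(u) else None)
E
```

```text
0.05971991660852617 {'pos': array([0.563 , 0.1145, 0.1409]), 'cur_yaw': np.float64(-0.1), 'tilt': np.float64(0.14), 'travel': array([  3.5,   0.3, 153.4]), 'j6': np.float64(0.01), 't': 31.55, 'rotz': np.float64(-0.1)}
pred tab end [316.57607716 203.91104881] tab base [316.6925863  264.24622325]
191 None
197 None
203 (np.int64(306), np.int64(319), 14)
209 (np.int64(302), np.int64(324), 23)
215 (np.int64(301), np.int64(325), 25)
221 (np.int64(301), np.int64(326), 26)
227 (np.int64(301), np.int64(326), 26)
233 (np.int64(302), np.int64(326), 25)
239 (np.int64(302), np.int64(361), 31)
245 (np.int64(291), np.int64(369), 46)
251 (np.int64(278), np.int64(375), 53)
257 (np.int64(256), np.int64(375), 120)
263 (np.int64(256), np.int64(375), 120)
269 (np.int64(256), np.int64(375), 120)
```

The tab is centred at column 313, its end is near row 201 and the lid edge near row 254. That puts the tab point at about (0.561, 0.1255) and the hinge at y ≈ −0.0065.

Request:
{"op": "apply_moves", "data": {
  "rot": [
    [0,0,0],
    [0,0,0],
    [0,0,0],
    [0,0,0],
    [0,0,0],
    [0,0,0],
    [0,0,0],
    [0,0,0]
  ],
  "travel": [
    [11,-2,10],
    [0,0,35],
    [0,0,40],
    [0,0,35],
    [0,0,20],
    [0,0,13],
    [0,0,0],
    [0,0,0]
  ],
  "hand": [0.3,0.3,0.3,0.3,0.3,0.3,0.3,0.3]
}}

```text
t: 32.35
eef_pos: [0.5621, 0.1261, -0.0107]
tool_rot: [0.0, 0.707, 0.707, 0.0]
force: [0.7, -0.8, 0.3]
gripper_width: 0.0595
grasp_force: 0.0
```

Request:
{"op": "apply_moves", "data": {
  "rot": [
    [0,0,0],
    [0,0,0],
    [0,0,0],
    [0,0,0],
    [0,0,0]
  ],
  "travel": [
    [0,0,0],
    [0,0,0],
    [0,0,0],
    [0,0,0],
    [0,0,0]
  ],
  "hand": [0.5,0.65,0.8,1,1],
  "force": 25
}}

```text
t: 32.85
eef_pos: [0.5603, 0.1263, -0.0109]
tool_rot: [-0.001, 0.707, 0.707, -0.001]
force: [-3.5, 0.2, 0.6]
gripper_width: 0.0195
grasp_force: 24.5
```

Request:
{"op": "apply_moves", "data": {
  "rot": [
    [0,0,0],
    [0,0,0],
    [0,0,0],
    [0,0,0],
    [0,0,0],
    [0,0,0],
    [0,0,0]
  ],
  "travel": [
    [-0.7,0,-13.2],
    [-2,0,-13.1],
    [-3.3,0,-12.8],
    [-4.5,0,-12.4],
    [-5.8,0,-11.9],
    [-6.9,0,-11.3],
    [0,0,0]
  ],
  "hand": [1,1,1,1,1,1,1]
}}

```text
t: 33.55
eef_pos: [0.5614, 0.1013, 0.0657]
tool_rot: [0.0, 0.707, 0.707, -0.0]
force: [-4.3, -3.0, -3.4]
gripper_width: 0.0191
grasp_force: 25.1
```

Request:
{"op": "apply_moves", "data": {
  "rot": [
    [0,0,0],
    [0,0,0],
    [0,0,0],
    [0,0,0],
    [0,0,0],
    [0,0,0],
    [0,0,0],
    [0,0,0],
    [0,0,0],
    [0,0,0]
  ],
  "travel": [
    [-8,0,-10.5],
    [-9,0,-9.7],
    [-10,0,-8.7],
    [-10.8,0,-7.7],
    [-11.5,0,-6.6],
    [-12.1,0,-5.4],
    [-12.6,0,-4.2],
    [-12.9,0,-2.9],
    [-10.5,0,-1.4],
    [0,0,0]
  ],
  "hand": [1,1,1,1,1,1,1,1,1,1]
}}

```text
t: 34.55
eef_pos: [0.5645, 0.0037, 0.122]
tool_rot: [0.002, 0.708, 0.706, 0.002]
force: [5.4, 0.0, -2.0]
gripper_width: 0.0192
grasp_force: 25.0
```

```bash
python3 - <<'E'
from h import *
sc=bot.grab_frame("scene"); tp=bot.grab_frame("top"); cv2.imwrite("pics/s15.png",sc); cv2.imwrite("pics/t15.png",tp); cs=cam("scene"); ct=cam("top")
for y,z in [(-.0065,.0425),(-.0065,.0425+.105)]: print([ (proj(cs,(x,y,z)).round(0),proj(ct,(x,y,z)).round(0)) for x in (.498,.623)])
for n,im,c in (("s",sc,cs),("t",tp,ct)):
    m=cv2.inRange(cv2.cvtColor(im,cv2.COLOR_BGR2HSV),(8,100,90),(22,255,255)); q=proj(c,(.56,0,.09)).astype(int); m2=np.zeros_like(m); m2[q[1]-60:q[1]+60,q[0]-60:q[0]+60]=255
    k=max(cv2.findContours(m&m2,cv2.RETR_EXTERNAL,cv2.CHAIN_APPROX_NONE)[0],key=cv2.contourArea); print(n,cv2.contourArea(k),cv2.boundingRect(k),cv2.approxPolyDP(k,3,True).reshape(-1,2).tolist())
E
```

```text
[(array([283., 231.]), array([299., 244.])), (array([317., 205.]), array([299., 201.]))]
[(array([281., 195.]), array([298., 238.])), (array([317., 170.]), array([298., 193.]))]
s 2162.0 (254, 163, 74, 69) [[327, 171], [317, 172], [313, 163], [302, 175], [298, 164], [296, 183], [255, 213], [254, 222], [255, 216], [282, 231], [293, 229], [316, 212], [317, 181]]
t 40.5 (250, 159, 5, 16) [[251, 159], [250, 171], [254, 174]]
```

Request:
{"op": "apply_moves", "data": {
  "rot": [
    [0,0,0],
    [0,0,0],
    [0,0,0],
    [0,0,0],
    [0,0,0],
    [0,0,0],
    [0,0,0],
    [0,0,0],
    [0,0,0],
    [0,0,0],
    [0,0,0]
  ],
  "travel": [
    [-5,0,0],
    [0,0,0],
    [0,0,0],
    [0,0,0],
    [0,0,0],
    [0,0,0],
    [0,0,-10],
    [0,0,-25],
    [0,0,-35],
    [0,0,-20],
    [0,0,0]
  ],
  "hand": [1,1,0.7,0.55,0.4,0.3,0.3,0.3,0.3,0.3,0.3]
}}

```text
t: 35.75
eef_pos: [0.5642, 0.0002, 0.2149]
tool_rot: [0.003, 0.707, 0.707, 0.002]
force: [-0.1, 0.1, -0.7]
gripper_width: 0.0599
grasp_force: 0.0
```

```bash
python3 - <<'E'
from h import *
c=cam("wrist"); im=bot.grab_frame("wrist"); cv2.imwrite("pics/w16.png",im); np.savez("w16.npz",K=c[0],M=c[1],t=c[2])
sc=bot.grab_frame("scene"); cs=cam("scene"); cv2.imwrite("pics/s16.png",sc)
print(bot.observe()["gripper_width"],go((.391,-.229,.1),0))
for a in (1.35,1.5,1.57,1.7): print(a,proj(cs,(.561,-.0065+.149*np.cos(a),.0425+.149*np.sin(a))).round(1),proj(c,(.561,-.0065+.149*np.cos(a),.0425+.149*np.sin(a))).round(1))
h=cv2.cvtColor(sc,cv2.COLOR_BGR2HSV); m=cv2.inRange(h,(8,100,90),(22,255,255))[130:260,230:350]; k=max(cv2.findContours(m,cv2.RETR_EXTERNAL,cv2.CHAIN_APPROX_NONE,offset=(230,130))[0],key=cv2.contourArea); print(cv2.contourArea(k),cv2.approxPolyDP(k,2,True).reshape(-1,2).tolist())
# wax
p=proj(c,(.391,-.229,.018)); print("wax pred in wrist",p)
E
```

```text
0.05996747989785744 {'pos': array([0.5615, 0.0007, 0.2113]), 'cur_yaw': np.float64(0.0), 'tilt': np.float64(0.04), 'travel': array([-229.6, -170.6,  111.2]), 'j6': np.float64(-0.2), 't': 35.85, 'rotz': np.float64(0.0)}
1.35 [288.4 162.3] [309.9 219.7]
1.5 [295.8 164.7] [310.1 256.8]
1.57 [299.3 166.3] [310.1 273.3]
1.7 [306. 170.] [310.3 301.7]
1785.5 [[327, 171], [323, 169], [318, 172], [313, 169], [315, 163], [305, 170], [298, 165], [297, 183], [267, 205], [280, 195], [284, 219], [277, 225], [256, 213], [265, 206], [254, 214], [254, 220], [255, 216], [282, 231], [296, 227], [307, 215], [316, 212], [317, 181]]
wax pred in wrist [174.94843303 395.03770697]
```

Request:
{"op": "apply_moves", "data": {
  "rot": [
    [0,0,0],
    [0,0,0],
    [0,0,0],
    [0,0,0],
    [0,0,0],
    [0,0,0],
    [0,0,0],
    [0,0,0],
    [0,0,0],
    [0,0,0]
  ],
  "travel": [
    [-33,-24,0],
    [-33,-24,0],
    [-33,-24,0],
    [-33,-25,0],
    [-33,-25,10],
    [-33,-25,30],
    [-32,-24,30],
    [0,0,30],
    [0,0,0],
    [0,0,0]
  ],
  "hand": [0,0,0,0,0,0,0,0,0,0]
}}

```text
t: 36.85
eef_pos: [0.3905, -0.2277, 0.1107]
tool_rot: [-0.002, 0.707, 0.707, 0.0]
force: [-0.2, -0.1, -0.2]
gripper_width: 0.0857
grasp_force: 0.0
```

```bash
python3 - <<'E'
from h import *
c=cam("wrist"); im=bot.grab_frame("wrist"); cv2.imwrite("pics/w17.png",im)
m=cv2.inRange(cv2.cvtColor(im,cv2.COLOR_BGR2HSV),(20,120,150),(32,255,255)); 
k=max(cv2.findContours(m,cv2.RETR_EXTERNAL,cv2.CHAIN_APPROX_NONE)[0],key=cv2.contourArea)
print("pred",proj(c,(.391,-.229,.018)),cv2.boundingRect(k),cv2.contourArea(k)); x,y,w,h=cv2.boundingRect(k)
M=cv2.moments(k); uv=(M["m10"]/M["m00"],M["m01"]/M["m00"]); print(uv); p=plane(c,uv,.014); P=np.array([plane(c,q[0],.018)[:2] for q in k],np.float32); print(p,cv2.minEnclosingCircle(P)); print(go((p[0],p[1],-.04),0))
E
```

```text
pred [316.81985703 237.26969234] (283, 210, 57, 58) 2540.5
(310.7421767368628, 238.5659647051105)
[ 0.38610758 -0.23107584  0.014     ] ((0.38559773564338684, -0.23048502206802368), 0.02402372844517231)
{'pos': array([ 0.3915, -0.2282,  0.1117]), 'cur_yaw': np.float64(0.1), 'tilt': np.float64(0.04), 'travel': array([ -3. ,  -5.4, 151.7]), 'j6': np.float64(-0.78), 't': 36.9, 'rotz': np.float64(0.1)}
```

Request:
{"op": "apply_moves", "data": {
  "rot": [
    [0,0,0],
    [0,0,0],
    [0,0,0],
    [0,0,0],
    [0,0,0],
    [0,0,0],
    [0,0,0],
    [0,0,0]
  ],
  "travel": [
    [-2.5,-5.5,10],
    [0,0,35],
    [0,0,40],
    [0,0,35],
    [0,0,18],
    [0,0,12],
    [0,0,0],
    [0,0,0]
  ],
  "hand": [0,0,0,0,0,0,0,0]
}}

```text
t: 37.7
eef_pos: [0.3868, -0.2315, -0.0376]
tool_rot: [0.001, 0.707, 0.707, -0.0]
force: [-0.1, 0.3, 0.4]
gripper_width: 0.0855
grasp_force: 0.0
```

Request:
{"op": "apply_moves", "data": {
  "rot": [
    [0,0,0],
    [0,0,0],
    [0,0,0],
    [0,0,0],
    [0,0,0],
    [0,0,0]
  ],
  "travel": [
    [0,0,0],
    [0,0,0],
    [0,0,0],
    [0,0,0],
    [0,0,0],
    [0,0,0]
  ],
  "hand": [0.3,0.4,0.5,0.6,1,1],
  "force": 30
}}

```text
t: 38.3
eef_pos: [0.3863, -0.2316, -0.0375]
tool_rot: [0.001, 0.707, 0.707, 0.0]
force: [0.4, 1.2, 5.8]
gripper_width: 0.0468
grasp_force: 29.8
```

Request:
{"op": "apply_moves", "data": {
  "rot": [
    [0,0,0],
    [0,0,0],
    [0,0,0],
    [0,0,0],
    [0,0,0],
    [0,0,0],
    [0,0,0],
    [0,0,0],
    [0,0,0],
    [0,0,0],
    [0,0,0],
    [0,0,0],
    [0,0,0],
    [0,0,0]
  ],
  "travel": [
    [0,0,0],
    [0,0,-12],
    [0,0,-30],
    [0,0,-40],
    [0,0,-40],
    [0,0,-28],
    [41.6,5,0],
    [41.6,5,0],
    [41.6,5,0],
    [41.6,5,0],
    [41.6,5,0],
    [41.6,5,0],
    [41.6,5,0],
    [0,0,0]
  ],
  "hand": [1,1,1,1,1,1,1,1,1,1,1,1,1,1]
}}

```text
t: 39.7
eef_pos: [0.42, 0.0642, 0.1122]
tool_rot: [-0.0, 0.705, 0.71, 0.0]
force: [0.3, -0.4, -1.0]
gripper_width: 0.0466
grasp_force: 31.6
```

```bash
python3 - <<'E'
from h import *
print(bot.observe()["gripper_width"],go((.561,.06,-.03),0))
c=cam("wrist"); im=bot.grab_frame("wrist"); cv2.imwrite("pics/w18.png",im)
print("box rim pred",[proj(c,p).round(0) for p in [(.498,.099,.042),(.623,.099,.042),(.498,-.006,.042),(.561,-.004,.19)]])
E
```

```text
0.04657495149248083 {'pos': array([0.42  , 0.0642, 0.1122]), 'cur_yaw': np.float64(0.4), 'tilt': np.float64(0.06), 'travel': array([ -5.3, 140.9, 142.3]), 'j6': np.float64(-0.12), 't': 39.7, 'rotz': np.float64(0.4)}
box rim pred [array([427., 196.]), array([604., 197.]), array([415., 330.]), array([682., 517.])]
```

Request:
{"op": "apply_moves", "data": {
  "rot": [
    [0,0,0],
    [0,0,0],
    [0,0,0],
    [0,0,0],
    [0,0,0],
    [0,0,0]
  ],
  "travel": [
    [-2,35,0],
    [-1,35,0],
    [-1,35,0],
    [0,36,0],
    [0,0,0],
    [0,0,0]
  ],
  "hand": [1,1,1,1,1,1]
}}

```text
t: 40.35
eef_pos: [0.5615, 0.0544, 0.1114]
tool_rot: [-0.0, 0.708, 0.706, -0.0]
force: [-0.3, -0.0, -1.1]
gripper_width: 0.0467
grasp_force: 31.5
```

```bash
python3 - <<'E'
from h import *
print(bot.observe()["gripper_width"],bot.observe()["force"].round(1),go((.561,.06,-.03),0))
c=cam("wrist"); im=bot.grab_frame("wrist"); cv2.imwrite("pics/w19.png",im)
print("rim pred",[proj(c,p).round(0) for p in [(.498,.099,.042),(.623,.099,.042),(.561,.099,.042),(.561,.094,.042)]])
m=cv2.inRange(cv2.cvtColor(im,cv2.COLOR_BGR2HSV),(0,80,20),(18,255,190)); m[330:]=0
k=max(cv2.findContours(m,cv2.RETR_EXTERNAL,cv2.CHAIN_APPROX_NONE)[0],key=cv2.contourArea); print(cv2.contourArea(k),cv2.boundingRect(k),cv2.approxPolyDP(k,6,True).reshape(-1,2).tolist())
x,y,w,h=cv2.boundingRect(k); print("outer +y edge",plane(c,(x+w/2,y+1),.042),"x",plane(c,(x,y+40),.042)[0],plane(c,(x+w,y+40),.042)[0])
print(cv2.cvtColor(im,cv2.COLOR_BGR2HSV)[150:260:6,280].tolist())
E
```

```text
0.04670933831391218 [-0.3 -0.  -1.1] {'pos': array([0.5615, 0.0544, 0.1114]), 'cur_yaw': np.float64(-0.1), 'tilt': np.float64(0.07), 'travel': array([  5.6,  -0.3, 141.4]), 'j6': np.float64(-0.1), 't': 40.35, 'rotz': np.float64(-0.1)}
rim pred [array([224., 181.]), array([404., 181.]), array([315., 181.]), array([315., 188.])]
17613.0 (228, 174, 178, 156) [[405, 179], [229, 185], [238, 293], [259, 291], [244, 329], [259, 328], [259, 306], [276, 275], [321, 259], [362, 281], [374, 329], [377, 321], [384, 329], [373, 291], [389, 288], [402, 300]]
outer +y edge [0.56231766 0.10317668 0.042     ] x 0.49891401916841227 0.6255545104802571
[[20, 54, 221], [22, 47, 231], [22, 49, 225], [23, 45, 233], [23, 43, 234], [11, 134, 133], [12, 146, 136], [10, 124, 101], [13, 127, 104], [12, 134, 99], [12, 135, 100], [10, 136, 94], [12, 144, 92], [11, 147, 97], [12, 141, 98], [11, 160, 143], [11, 156, 136], [13, 151, 128], [12, 163, 149]]
```

Request:
{"op": "apply_moves", "data": {
  "rot": [
    [0,0,0],
    [0,0,0],
    [0,0,0],
    [0,0,0],
    [0,0,0],
    [0,0,0],
    [0,0,0],
    [0,0,0],
    [0,0,0]
  ],
  "travel": [
    [4,0,0],
    [0,0,30],
    [0,0,40],
    [0,0,35],
    [0,0,18],
    [0,0,10],
    [0,0,5],
    [0,0,1],
    [0,0,0]
  ],
  "hand": [1,1,1,1,1,1,1,1,1]
}}

```text
t: 41.3
eef_pos: [0.5625, 0.06, -0.0266]
tool_rot: [0.001, 0.707, 0.707, 0.001]
force: [0.6, -0.3, -1.3]
gripper_width: 0.0464
grasp_force: 31.6
```

Request:
{"op": "apply_moves", "data": {
  "rot": [
    [0,0,0],
    [0,0,0],
    [0,0,0],
    [0,0,0]
  ],
  "travel": [
    [0,0,2],
    [0,0,1.5],
    [0,0,1],
    [0,0,0]
  ],
  "hand": [1,1,1,1]
}}

```text
t: 41.7
eef_pos: [0.5618, 0.06, -0.032]
tool_rot: [0.0, 0.707, 0.707, 0.0]
force: [0.1, 0.4, -0.3]
gripper_width: 0.0466
grasp_force: 31.6
```

Request:
{"op": "apply_moves", "data": {
  "rot": [
    [0,0,0],
    [0,0,0],
    [0,0,0]
  ],
  "travel": [
    [0,0,1],
    [0,0,0.5],
    [0,0,0]
  ],
  "hand": [1,1,1]
}}

```text
t: 42.0
eef_pos: [0.5619, 0.06, -0.0325]
tool_rot: [0.0, 0.707, 0.707, 0.0]
force: [-0.8, 0.0, 6.0]
gripper_width: 0.0465
grasp_force: 32.3
```

Request:
{"op": "apply_moves", "data": {
  "rot": [
    [0,0,0],
    [0,0,0],
    [0,0,0],
    [0,0,0],
    [0,0,0],
    [0,0,0],
    [0,0,0],
    [0,0,0],
    [0,0,0],
    [0,0,0],
    [0,0,0],
    [0,0,0],
    [0,0,0],
    [0,0,0]
  ],
  "travel": [
    [0,0,0],
    [0,0,0],
    [0,0,0],
    [0,0,0],
    [0,0,-12],
    [0,0,-30],
    [0,0,-40],
    [0,0,-40],
    [0,0,-40],
    [5,-20,-20],
    [5,-30,0],
    [5,-30,0],
    [0,-20,0],
    [0,0,0]
  ],
  "hand": [0.45,0.4,0.35,0.3,0.3,0.3,0.3,0.3,0.3,0.3,0.3,0.3,0.3,0.3]
}}

```text
t: 43.4
eef_pos: [0.458, 0.0756, 0.1489]
tool_rot: [-0.001, 0.707, 0.707, -0.001]
force: [0.3, 0.3, 0.3]
gripper_width: 0.06
grasp_force: 0.0
```

```bash
python3 - <<'E'
from h import *
print(bot.observe()["eef_pos"])
a=bot.grab_frame("top")[180:300,180:480]; b=bot.grab_frame("scene")[140:360,130:510]
k=np.zeros((600,760,3),np.uint8); k[:280,:700]=cv2.resize(a,(700,280),interpolation=2); k[280:,:552]=cv2.resize(b,(552,320),interpolation=2); cv2.imwrite("pics/end.png",k)
E
```

```text
[0.45796334 0.075599   0.14893654]
```

View pics/end.png

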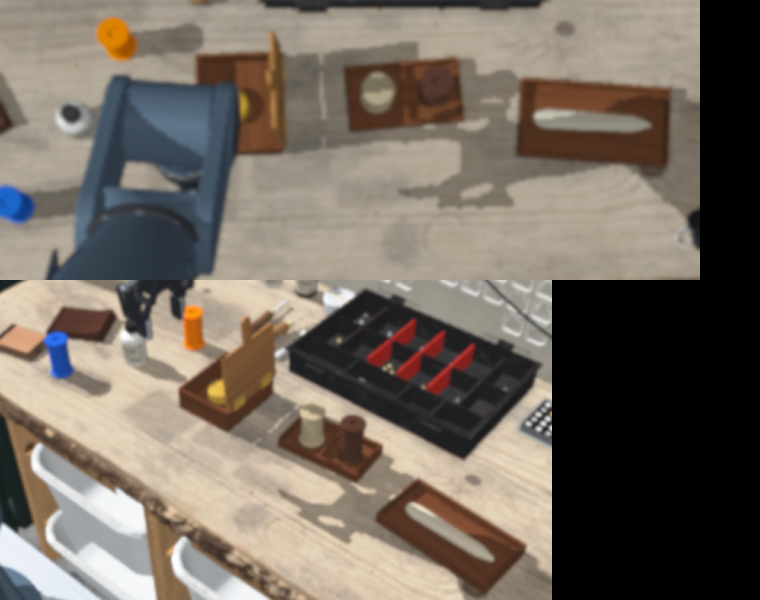

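The final picture shows the job complete. Both spools stand upright, one per bay, at (378,92) and (437,85). The folder lies flat in the long tray at (592,121), the wax is in the box at (222,390), and the flap stands upright at (248,365). The bottle is where it was, and the arm touches nothing.

```bash
python3 -c "
from rig import bot
print(bot.close_job())"
```

```text
the job is handed in; nothing more can be done
None
```

The job is handed in at about 43 s of the 120 s: both spools stand upright (one per bay), the bone folder is flat in the long tray, the wax is flat in the box with its flap left upright, and the dye bottle is untouched. On a first miss the closed fingers pressed down on the cream spool at about 41 N wrist force, but it stayed standing.

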